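# Hand out a canister from the gravity rack

## Task

Slide the wooden tray up against the open side of the rack's end bay, squarely, its low end facing the bay and centred on it, and leave it there. Then push the end canister sideways out of the bay, without lifting it, so that it lies flat in the tray and the next canister rolls down to the stop, with the others following on the track. Leave the bowl, mug and jar where they are.

Things in the scene. Friction and masses are not known exactly. Their poses are not given: they have to be found in the camera images.
- rack: Fixed plywood gravity rack, 76 mm wide (own y -38 to +38 mm), on an 8 mm foot plate (x -152 to +55 mm), 85 mm high at the back with canisters. Its track slopes down 0.175 rad towards own +x to a stop board, 28 mm above the track floor. Canisters lie across it (along y), touching. Origin: on the table, under the centre of a canister at the stop. Tray on one side (+y or -y), bowl on the other.
- rack_bay (a point): Centre of a canister resting at the stop, 44 mm above the table. End bay: rack x -22 to +20 mm, open above and at both sides; only friction holds a canister in it. Track floor is 24 mm above the table here (27 mm at the bay's upper edge, 21 mm at the stop).
- rack_guides (a point): Middle of the upper track, on its floor. Here two guides, at rack x below -22 mm (inner faces y = +/-32 mm, 6 mm thick, 30 mm above the track floor) keep the other canisters from going sideways.
- canister0: The end canister, at the stop: closed turned dark-wood button canister, a plain cylinder 40 mm in diameter and 60 mm long, about 50 g, lying on its side. Origin at its centre, its own y axis along its length (x and z turn as it rolls). 
- canister1: The next one up the track: closed turned dark-wood button canister, a plain cylinder 40 mm in diameter and 60 mm long, about 50 g, lying on its side. Origin at its centre, its own y axis along its length (x and z turn as it rolls). 
- canister2: The third one: closed turned dark-wood button canister, a plain cylinder 40 mm in diameter and 60 mm long, about 50 g, lying on its side. Origin at its centre, its own y axis along its length (x and z turn as it rolls). 
- canister3: The fourth and highest one: closed turned dark-wood button canister, a plain cylinder 40 mm in diameter and 60 mm long, about 50 g, lying on its side. Origin at its centre, its own y axis along its length (x and z turn as it rolls). 
- tray: Loose light-wood tray, about 0.3 kg, 100 mm (own x) by 130 mm (own y). Origin: centre of its underside. Along each 130 mm side a wall 10 mm thick, top 40 mm above the table (centred at x = +/-45 mm; can be pinched from above). Slid home, its y axis lies along the rack's y and its end touches the foot plate: centre 103 mm from the rack's origin along rack y.
- tray_floor (a point): Centre of the tray's floor, top face, 12 mm above the table. The tray's two ends (y = +/-65 mm), both alike, have only a low lip, 5 mm thick, top 16 mm above the table: a canister pushed out of the bay passes over it and drops about 10 mm on to the floor.
- bowl: Bystander: white ceramic bowl, 90 mm across, 45 mm high, standing on the table on the side of the rack away from the tray; origin at the centre of its underside.
- mug: Bystander: terracotta mug, 76 mm across, 85 mm high; origin at the centre of its underside.
- jar: Bystander: green glass jar with a wooden lid, 60 mm across, 80 mm high; origin at the centre of its underside.
There are look-alikes about, which are no part of the job. Leave any purple or red look-alike of the canister2 alone.

How it is judged (in metres and radians):
On the way, in this order (a step that is already met when the one before it is completed fails the run):
1. the tray stands against the side of the rack, square to it and centred on the end bay ((y of tray in the frame of rack between 0.09 and 0.115 m or y of tray in the frame of rack between -0.115 and -0.09 m) and x of tray in the frame of rack between -0.016 and 0.016 m and angle between the y axis of tray and the y axis of rack, either way round below 0.12 rad), for 0.2 s.
2. the end canister lies flat in the tray (x of canister0 in the frame of tray between -0.024 and 0.024 m and y of canister0 in the frame of tray between -0.034 and 0.034 m and z of canister0 in the frame of tray between 0.026 and 0.0355 m), for 0.2 s.
At the end, for the whole second after the job is handed in: Tray beside the end bay (gap under 12 mm, centred within 16 mm, square within 0.12 rad); canister0 flat on its floor inside the lips; canister1 at the stop (5 mm along, 10 mm across) with 2 and 3 behind it on the track (same tolerances); all at rest (all of step 1 and all of step 2 and x of canister1 in the frame of rack between -0.005 and 0.005 m and y of canister1 in the frame of rack between -0.01 and 0.01 m and z of canister1 in the frame of rack between 0.038 and 0.05 m and x of canister2 in the frame of rack between -0.044586 and -0.034586 m and y of canister2 in the frame of rack between -0.01 and 0.01 m and z of canister2 in the frame of rack between 0.0449991 and 0.0569991 m and x of canister3 in the frame of rack between -0.084172 and -0.074172 m and y of canister3 in the frame of rack between -0.01 and 0.01 m and z of canister3 in the frame of rack between 0.0519983 and 0.0639983 m and linear speed of each of canister0, canister1, canister2, canister3, tray below 0.02 m/s); the robot touches nothing.
It fails at once if the end canister is lifted (more than 15 mm above its place in the bay) (z of canister0 in the frame of rack above 0.059 m).
It fails at once if the bowl is moved more than 20 mm (distance of bowl from where it was at the start of the episode above 0.02 m).
It fails at once if the mug is moved more than 20 mm (distance of mug from where it was at the start of the episode above 0.02 m).
It fails at once if the jar is moved more than 20 mm (distance of jar from where it was at the start of the episode above 0.02 m).
It also fails if it takes over 54 s, if anything falls off the work surface, if the arm or the gripper's body presses on something with over 40 N, if the wrist force passes 120 N, or if a joint passes its speed limit or range.

## Robot

A 6-joint arm with a two-finger parallel gripper is mounted at the origin on the work surface. World frame = base frame: x ahead of the robot, y to its left, z up, the work surface at z = 0. Lengths are in mm, angles in rad, forces in N, time in s.
With the tool pointing down it reaches from about 300 to 875 mm from the base axis. Payload 6.4 kg.
Tool frame: the origin (TCP) lies at the very end of the fingers, on their centre line; the grasp point (between the pads) lies 19 mm behind it; z points along the fingers, y is the direction in which the jaws open and shut (so a half turn about z gives the same grasp; the last joint's range is limited). The gripper opens to 85 mm and grips with 20 to 120 N. Pads are 22 mm wide; open, the fingers measure 114 mm over their backs; the gripper's body (76 mm by 85 mm) begins 54 mm behind the grasp point. The pads swing forward as they close: fully open they stand 13 mm farther back than shut.
Start: joints at [-1.543, 0.181, 1.607, -0, 1.354, -0.206], TCP at [133.229, -559.367, 231.288] pointing down, gripper open.
Joint ranges: [-2.99, 2.99], [-0.89, 2.07], [0.3, 2.58], [-1.14, 4.28], [0, 2.63], [-3.12, 3.12]. Speed limits (rad/s): [2.57, 2.57, 3.01, 3.14, 3.14, 3.14].

## Interface

Orientations are given as a rotation vector (axis times angle).
In Python, from plant import bot gives the robot as it stands.
- The arm moves only by the tool play_rows, never from a script. Its argument "moves" is one flat list of numbers, 7 for each row, row after row: the turn, a rotation vector about the tool's x, y, z in units of 5 degrees (1.0 is 5 degrees), then the shift along the tool's x, y, z in mm, then the opening, from 0 (shut) to 1 (fully open). In form: [rx, ry, rz, tx, ty, tz, gripper, rx, ry, rz, tx, ty, tz, gripper, ...]. A call has 1 to 8 rows; each row shifts and turns the pose as measured when the row begins, along the tool's axes as they then stand; what a row does not reach is not made up. A row lasts 1/12 s, in which the tool goes at most 41.7 mm and 7.16 degrees, less where a joint would pass 70% of its speed; a pose out of reach is approached as far as the arm can. A call is refused whole if a number of a shift passes 41.7 or a number of a turn 1, either way. A call with a gripper value outside its range is refused whole. The fingers move at their own pace and stop on an object; "squeeze" is the grip in N (left out, the last holds). Time passes only in rows, so rows that do not move let the fingers close. It gives the time, the measured TCP pose, the force and the opening at its end, in the units of the state.
- bot.read_state(): the state, without advancing time (a new reading comes with each control period).
- bot.read_camera(name): name is "side" or "top" or "wrist"; returns a dict with "img" (420x560x3 uint8, blue, green, red), "camera_matrix" (3x3 intrinsics, pixels), "extrinsics" (4x4, takes a point from world to camera coordinates). Camera axes: x right, y down, z forward; pixel columns grow to the right and rows downward; lengths in mm; the calibration is good to about 2 mm. A picture is of the moment at which its call begins. There is no depth.
- bot.close_job(): hands the job in, once; it reports no verdict.
Trained networks look in the newest picture that a camera, given by its name, has taken for a name from the list of things; names that differ only in an ending like _2 or _b are one class to them, and where a whole thing is asked for, a point or a joint stands for the part that bears it (a point fixed in the world has none). Each returns a list of dicts, best first, with "p" (0 to 1); they miss things now and then, are a little off and sometimes report something else, mostly with a low value. They report only what shows in the picture. A call takes as long as a camera call. They do not tell look-alikes from the thing itself.
- bot.boxes_of(camera, thing): "xy" ([column, row] in pixels, amid what is visible of it).
- bot.masks_of(camera, thing): "region" (420x560 bool, what is visible of it) and "xy" ([column, row] in pixels, amid what is visible of it).
The state is a dict: "t": time; "qpos": joint angles; "dq": joint speeds; "effort": joint torques, N m; "position": TCP position; "orientation": TCP orientation; "force": force on the tool from outside, world axes, zero at the start; "wrist_torque": the same for the moment, N m; "grip_width": finger opening in mm.
Only numpy, scipy, OpenCV 4.12 (cv2) and the standard library are available. Lean on these libraries where they do the work, as an engineer would, in place of code of your own. Each camera call takes 0.05 s, during which the arm holds its last target.

## Working session

There is one attempt and no reset: what is moved stays moved. The work goes in short steps, Python scripts to look and compute and a tool call to move; the robot and the scene stay as the last step left them, time stands still between calls to the robot, and variables do not carry over. Pictures are saved under pics/ and viewed, and the job is handed in when it is done.

Besides the shell and the picture viewer there is one more tool, called by a JSON object that holds its "api" and its "payload". play_rows: Moves the arm, as the interface text tells. Its arguments: {"type":"object","properties":{"moves":{"type":"array"},"squeeze":{"type":"number"}},"required":["moves"]}

```bash
mkdir -p pics; ls; python3 - <<'E'
from plant import bot
import cv2,numpy as np
s=bot.read_state();print({k:np.round(v,3).tolist() for k,v in s.items()})
for c in ["side","top","wrist"]:
    r=bot.read_camera(c);cv2.imwrite(f"pics/{c}0.png",r["img"]);print(c,np.round(r["camera_matrix"],1).tolist(),np.round(r["extrinsics"],3).tolist())
    for t in ["rack","canister0","tray","tray_floor","rack_bay","rack_guides","bowl","mug","jar"]:
        print(t,[(np.round(d["xy"],1).tolist(),round(float(d["p"]),2)) for d in bot.boxes_of(c,t)])
E
```

```text
pics
{'t': 0.0, 'qpos': [-1.543, 0.182, 1.608, 0.0, 1.354, -0.206], 'dq': [-0.0, -0.001, -0.003, -0.001, 0.001, 0.001], 'effort': [-0.002, -44.488, -35.134, -0.0, 0.009, -0.0], 'position': [133.227, -558.799, 230.404], 'orientation': [-3.118, -0.366, -0.0], 'force': [0.504, -0.301, 0.133], 'wrist_torque': [0.05, 0.009, 0.002], 'grip_width': 85.279}
side [[433.5, 0.0, 284.8], [0.0, 433.5, 202.7], [0.0, 0.0, 1.0]] [[-0.782, -0.623, 0.013, 415.009], [-0.427, 0.52, -0.74, 285.952], [0.454, -0.584, -0.673, 988.369], [0.0, 0.0, 0.0, 1.0]]
rack [([306.9, 221.9], 0.67), ([297.8, 207.8], 0.66), ([307.5, 211.9], 0.39)]
canister0 [([296.9, 207.3], 0.76), ([366.1, 208.2], 0.73), ([322.5, 210.2], 0.71), ([226.9, 208.1], 0.7), ([282.3, 205.4], 0.64), ([297.2, 261.8], 0.64), ([308.4, 211.1], 0.48)]
tray [([308.2, 183.6], 0.65)]
tray_floor [([307.4, 179.7], 0.84)]
rack_bay [([307.5, 224.4], 0.71), ([307.4, 180.4], 0.43)]
rack_guides [([305.0, 225.3], 0.75), ([306.8, 208.5], 0.59)]
bowl [([245.9, 241.1], 0.69)]
mug []
jar [([180.8, 340.6], 0.85)]
top [[416.2, 0.0, 272.8], [0.0, 416.2, 207.2], [0.0, 0.0, 1.0]] [[-0.022, -0.999, 0.023, 4.845], [-0.998, 0.02, -0.054, 541.912], [0.054, -0.024, -0.998, 1106.991], [0.0, 0.0, 0.0, 1.0]]
rack [([291.5, 212.3], 0.9)]
canister0 [([233.5, 255.2], 0.85), ([339.7, 266.2], 0.83), ([276.5, 217.6], 0.82), ([281.9, 234.0], 0.81), ([277.5, 205.2], 0.61), ([244.7, 156.5], 0.57)]
tray [([337.1, 188.7], 0.8), ([266.9, 217.1], 0.62)]
tray_floor [([333.8, 192.1], 0.84)]
rack_bay [([266.9, 216.5], 0.87)]
rack_guides [([291.2, 216.9], 0.58)]
bowl [([215.2, 205.1], 0.85)]
mug [([437.7, 242.9], 0.59)]
jar [([101.8, 240.6], 0.85)]
wrist [[356.2, 0.0, 280.7], [0.0, 356.2, 210.9], [0.0, 0.0, 1.0]] [[0.232, -0.973, -0.0, -574.728], [-0.93, -0.222, 0.294, -40.408], [-0.286, -0.068, -0.956, 379.461], [0.0, 0.0, 0.0, 1.0]]
rack []
canister0 []
tray []
tray_floor []
rack_bay []
rack_guides []
bowl []
mug []
jar []
```

```bash
python3 - <<'E'
import cv2
im=cv2.imread("pics/top0.png");cv2.imwrite("pics/top0c.png",cv2.resize(im[130:290,180:390],None,fx=3.7,fy=3.7,interpolation=cv2.INTER_CUBIC))
im=cv2.imread("pics/side0.png");cv2.imwrite("pics/side0c.png",cv2.resize(im[130:290,200:410],None,fx=3.7,fy=3.7,interpolation=cv2.INTER_CUBIC))
E
```

```text
(no output)
```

View pics/top0.png

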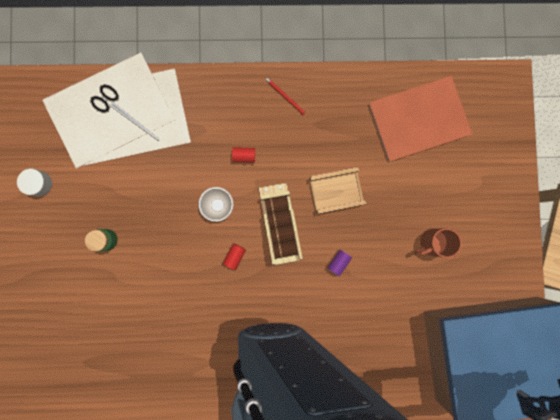

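View pics/top0c.png

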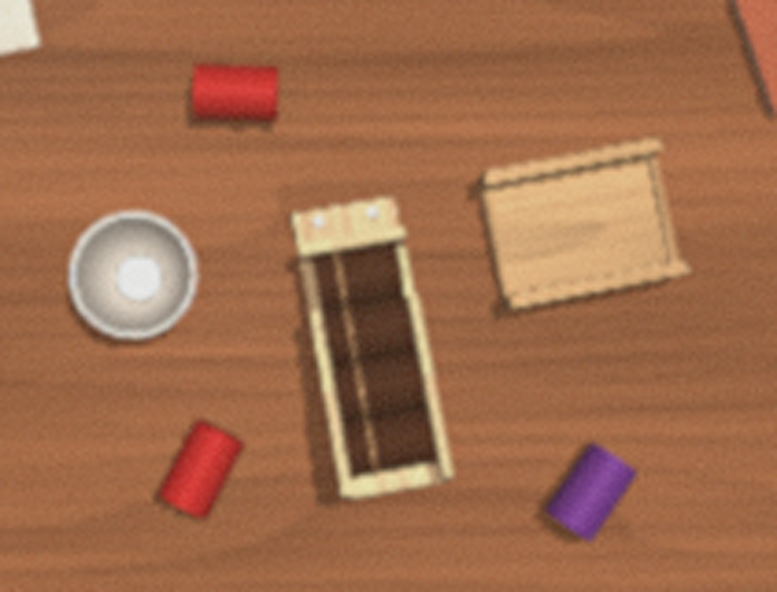

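View pics/side0c.png

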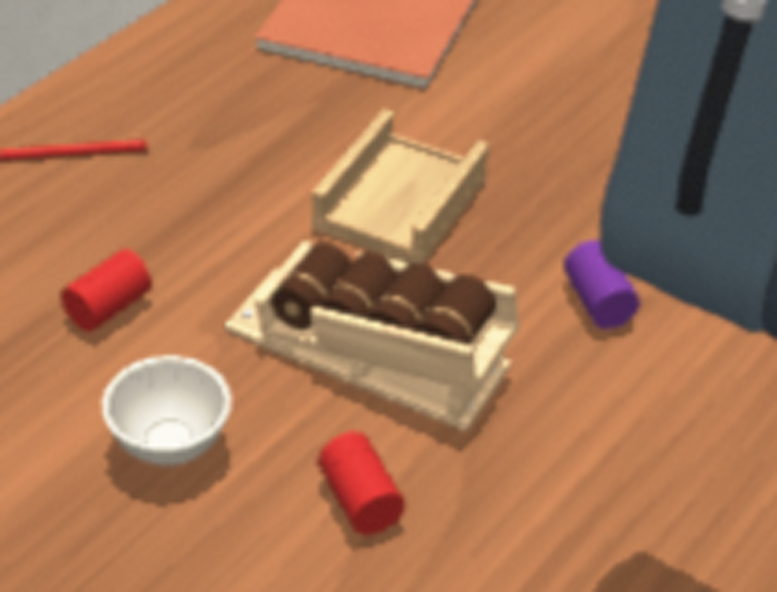

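```bash
python3 - <<'E'
import cv2
def crop(n,o,x0,y0,w,h,f):
    im=cv2.imread(n)[y0:y0+h,x0:x0+w];im=cv2.resize(im,None,fx=f,fy=f,interpolation=cv2.INTER_CUBIC)
    for i in range(0,w,10):
        cv2.line(im,(i*f,0),(i*f,6),(255,255,255),1);cv2.putText(im,str(x0+i),(i*f,16),0,.35,(255,255,255),1)
    for i in range(0,h,10):
        cv2.line(im,(0,i*f),(6,i*f),(255,255,255),1);cv2.putText(im,str(y0+i),(8,i*f+4),0,.35,(255,255,255),1)
    cv2.imwrite(o,im)
crop("pics/top0.png","pics/t_a.png",250,160,130,110,6)
crop("pics/side0.png","pics/s_a.png",255,155,100,95,6)
E
```

```text
(no output)
```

View pics/t_a.png

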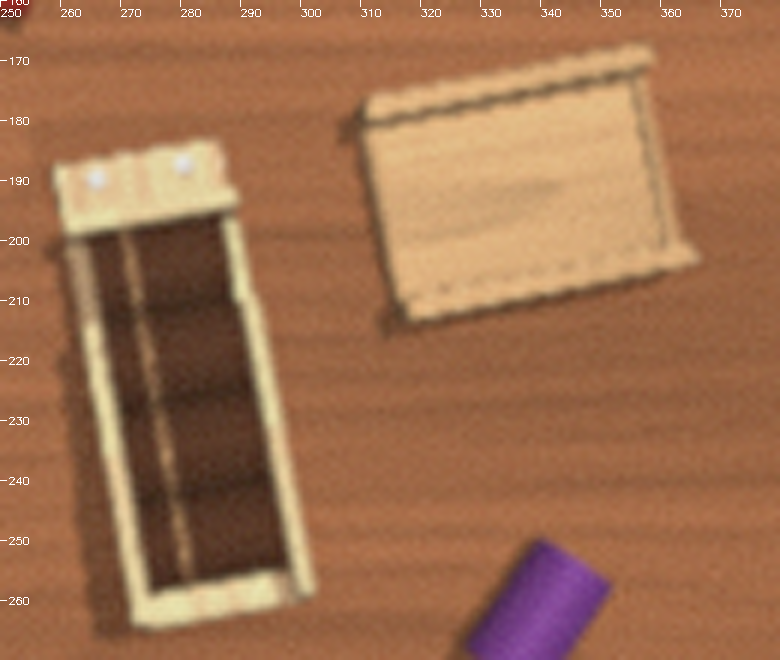

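View pics/s_a.png

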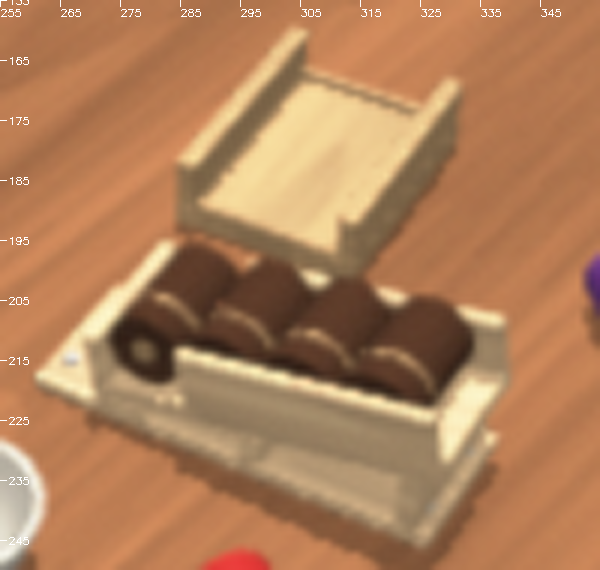

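```bash
cat > h.py <<'E'
from plant import bot
import cv2,numpy as np
from scipy.optimize import least_squares
def proj(r,P):
    P=np.atleast_2d(np.asarray(P,float));K=np.asarray(r["camera_matrix"]);E=np.asarray(r["extrinsics"])
    c=P@E[:3,:3].T+E[:3,3];u=c@K.T;return u[:,:2]/u[:,2:]
def w(p,P):
    c,s=np.cos(p[2]),np.sin(p[2]);P=np.atleast_2d(np.asarray(P,float)).copy()
    P[:,:2]=P[:,:2]@np.array([[c,s],[-s,c]])+p[:2];return P
def fit(obs,cams,p0):
    f=lambda p:np.concatenate([(proj(cams[c],w(p,o))[0]-np.array(u)) for c,o,u in obs])
    r=least_squares(f,p0,loss="soft_l1");return r.x,f(r.x).reshape(-1,2)
E
python3 - <<'E'
from h import *
cams={c:bot.read_camera(c) for c in("top","side")}
rk=[("top",(55,38,8),(259.3,188)),("top",(55,-38,8),(286.3,183.3)),("side",(0,30,44),(278.8,212.6)),("side",(55,38,8),(260.9,217.3)),("side",(-152,38,0),(325.4,245.8)),("side",(-152,-38,8),(337.1,227.4))]
ty=[("top",(45+5,65,40),(310.8,175.8)),("top",(50,-65,40),(358.3,167.4)),("top",(-50,65,40),(317.9,212.9)),("top",(-50,-65,40),(365.8,202.9)),
("side",(50,-65,40),(304.9,159.6)),("side",(50,65,40),(284.6,181.3)),("side",(50,65,0),(284.3,192.6)),("side",(-50,65,0),(312.6,200.9)),("side",(-50,-65,40),(331.3,168.4))]
for n,o,p0 in(("rack",rk,(550,0,0.15)),("tray",ty,(600,-150,.15))):
    for sub in("both","top","side"):
        oo=[x for x in o if sub in("both",x[0])]
        p,r=fit(oo,cams,p0);print(n,sub,np.round(p,3),np.round(r,1).tolist() if sub=="both" else "")
E
```

```text
rack both [ 5.47214e+02 -1.65290e+01  1.52000e-01] [[-0.2, -0.2], [0.4, -0.3], [-0.2, 0.5], [-0.4, -0.2], [0.3, 0.7], [0.7, -0.3]]
rack top [ 5.46511e+02 -1.63590e+01  1.54000e-01] 
rack side [ 5.47864e+02 -1.72720e+01  1.48000e-01] 
tray both [ 5.82480e+02 -1.80485e+02  1.70000e-01] [[-0.1, 0.4], [0.2, -0.3], [0.1, 0.3], [0.2, 1.0], [-1.5, -0.8], [-0.8, -0.1], [-0.6, -1.3], [0.3, 1.2], [0.6, -0.1]]
tray top [ 5.83349e+02 -1.80277e+02  1.70000e-01] 
tray side [ 5.80811e+02 -1.80437e+02  1.66000e-01]
```

```bash
cat >> h.py <<'E'
from scipy.spatial.transform import Rotation as Ro
RACK=np.array([547.2,-16.5,0.152])
def delta(tgt,yaw,show=True):
    """yaw: world angle of tool y axis (mod pi), tool down"""
    s=bot.read_state();R=Ro.from_rotvec(s["orientation"]).as_matrix()
    best=None
    for k in(0,np.pi):
        y=np.array([np.cos(yaw+k),np.sin(yaw+k),0]);z=np.array([0,0,-1.]);x=np.cross(y,z)
        D=Ro.from_matrix(R.T@np.c_[x,y,z]).as_rotvec()
        if best is None or np.linalg.norm(D)<np.linalg.norm(best):best=D
    print("t",round(s["t"],2),"pos",np.round(s["position"],1),"tooly",np.round(R[:,1],3),"F",np.round(s["force"],1),"gw",round(s["grip_width"],1),"q6",round(s["qpos"][5],2))
    print(" shift tool",np.round(R.T@(np.array(tgt)-s["position"]),1),"turn/5deg",np.round(np.degrees(best)/5,2))
E
python3 - <<'E'
from h import *
r=bot.read_camera("top")
def at(uv,z):
    K=r["camera_matrix"];E=r["extrinsics"];d=np.linalg.inv(E[:3,:3]);
    ray=d@np.linalg.inv(K)@np.array([*uv,1]);o=-d@E[:3,3];return o+ray*(z-o[2])/ray[2]
def inrack(P):
    c,s=np.cos(RACK[2]),np.sin(RACK[2]);d=P[:2]-RACK[:2];return np.round([c*d[0]+s*d[1],-s*d[0]+c*d[1]],1)
for n,uv,z in(("bowl",(215.5,204.5),35),("purple",(340,263),20),("red",(234,257),20)):
    P=at(uv,z);print(n,np.round(P,0),inrack(P))
delta((538.1,-188.1,120),.17)
print(w(RACK,[(-45,-103,18),(0,60,0),(0,-60,0)]))
E
```

```text
bowl [551. 145.  35.] [ 28.2 159.2]
purple [ 389. -183.   20.] [-182.  -140.3]
red [411. 100.  20.] [-117.   135.5]
t 1.65 pos [ 133.2 -559.3  231.3] tooly [ 0.232 -0.973 -0.   ] F [ 0.1 -0.8 -0.2] gw 85.5 q6 -0.21
 shift tool [ 479.9 -267.4  111.3] turn/5deg [ -0.    -0.   -17.27]
[[ 518.31462347 -125.12612496   18.        ]
 [ 538.11507753   42.80821346    0.        ]
 [ 556.28492247  -75.80821346    0.        ]]
```

View pics/wrist0.png

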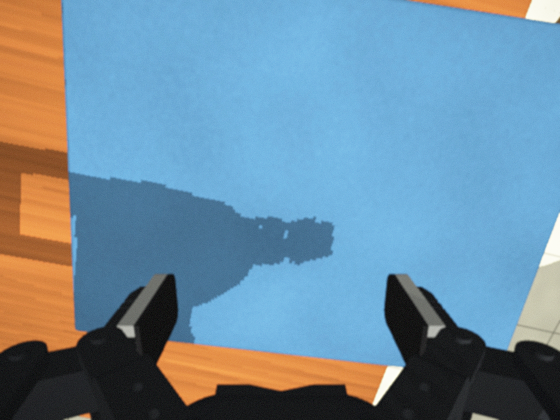

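View pics/side0.png

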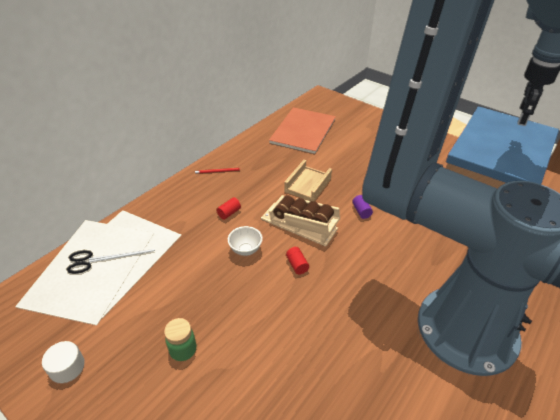

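{"api": "play_rows", "payload": {"moves": [0, 0, 0, 35, -19.5, 0, 0.5, 0, 0, 0, 35, -19.5, 0, 0.5, 0, 0, 0, 35, -19.5, 0, 0.5, 0, 0, 0, 35, -19.5, 0, 0.5, 0, 0, 0, 35, -19.5, 0, 0.5, 0, 0, 0, 35, -19.5, 0, 0.5, 0, 0, 0, 35, -19.5, 0, 0.5, 0, 0, 0, 35, -19.5, 0, 0.5]}}

```text
t: 2.32
position: [372.4, -341.6, 230.9]
orientation: [3.118, 0.342, -0.002]
force: [1.2, -0.3, 0.6]
grip_width: 42.9
```

```bash
python3 -c "
from h import *
delta((538.1,-188.1,120),.17)"
```

```text
t 2.32 pos [ 372.4 -341.6  230.9] tooly [ 0.217 -0.976  0.005] F [ 1.2 -0.3  0.6] gw 42.9 q6 0.38
 shift tool [ 195.3 -114.5  110.1] turn/5deg [  0.03   0.06 -17.44]
```

Continue, then turn.

{"api": "play_rows", "payload": {"moves": [0, 0, 0, 35, -20, 0, 0.5, 0, 0, 0, 35, -20, 0, 0.5, 0, 0, 0, 35, -20, 0, 0.5, 0, 0, 0, 30, -18, 10, 0.5, 0, 0, -1, 0, 0, 10, 0.5, 0, 0, -1, 0, 0, 10, 0.5, 0, 0, -1, 0, 0, 10, 0.5, 0, 0, -1, 0, 0, 10, 0.5]}}

```text
t: 2.98
position: [499.7, -223.8, 183.4]
orientation: [2.993, 0.913, 0.011]
force: [-0.5, -0.3, -0.1]
grip_width: 42.6
```

{"api": "play_rows", "payload": {"moves": [0, 0, -1, 0, 0, 0, 0.5, 0, 0, -1, 0, 0, 0, 0.5, 0, 0, -1, 0, 0, 0, 0.5, 0, 0, -1, 0, 0, 0, 0.5, 0, 0, -1, 0, 0, 0, 0.5, 0, 0, -1, 0, 0, 0, 0.5, 0, 0, -1, 0, 0, 0, 0.5, 0, 0, -1, 0, 0, 0, 0.5]}}

```text
t: 3.65
position: [498.6, -221.6, 179.6]
orientation: [2.467, 1.932, 0.001]
force: [0.2, -0.1, 0.2]
grip_width: 43.0
```

```bash
python3 -c "
from h import *
delta((538.1,-188.1,120),.17)"
```

```text
t 3.65 pos [ 498.6 -221.6  179.6] tooly [ 0.971 -0.24   0.006] F [ 0.2 -0.1  0.2] gw 43.0 q6 -0.39
 shift tool [42.2 29.9 59.6] turn/5deg [ 0.06  0.07 -4.72]
```

{"api": "play_rows", "payload": {"moves": [0, 0, -1, 0, 0, 0, 0.5, 0, 0, -1, 0, 0, 0, 0.5, 0, 0, -1, 0, 0, 0, 0.5, 0, 0, -1, 0, 0, 0, 0.5, 0, 0, -0.9, 0, 0, 0, 0.5, 0, 0, 0, 0, 0, 0, 0.5]}}

```text
t: 4.15
position: [498.8, -221.7, 179.9]
orientation: [1.97, 2.437, -0.002]
force: [0.7, 1.2, -0.5]
grip_width: 43.0
```

```bash
python3 -c "
from h import *
delta((538.1,-188.1,70),.17)
r=bot.read_camera('wrist');cv2.imwrite('pics/w1.png',r['img'])
for p in w((582.5,-180.5,.17),[(-50,65,40),(-50,-65,40),(50,65,40),(50,-65,40)]):print(proj(r,p))"
```

```text
t 4.15 pos [ 498.8 -221.7  179.9] tooly [0.978 0.21  0.004] F [ 0.7  1.2 -0.5] gw 43.0 q6 -0.85
 shift tool [ 25.4  45.  109.9] turn/5deg [0.05 0.08 0.47]
[[340.5285905  79.6357228]]
[[326.55106352 241.25505997]]
[[473.29266581  85.52929217]]
[[442.4145516 245.4889456]]
```

View pics/w1.png

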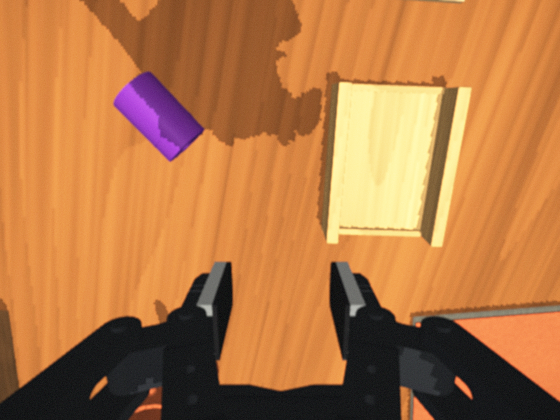

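{"api": "play_rows", "payload": {"moves": [0, 0, 0.5, 0, 0, 0, 0.5, 0, 0, 0, 14, 23, 25, 0.5, 0, 0, 0, 14, 23, 30, 0.5, 0, 0, 0, 0, 0, 30, 0.5, 0, 0, 0, 0, 0, 20, 0.5, 0, 0, 0, 0, 0, 0, 0.5]}}

```text
t: 4.7
position: [545.4, -188.8, 75.1]
orientation: [2.046, 2.359, -0.0]
force: [-1.1, 0.5, 0.3]
grip_width: 42.7
```

```bash
python3 -c "
from h import *
delta((538.1,-188.1,19),.17)
r=bot.read_camera('wrist');cv2.imwrite('pics/w2.png',r['img'])"
```

```text
t 4.7 pos [ 545.4 -188.8   75.1] tooly [0.99  0.141 0.012] F [-1.1  0.5  0.3] gw 42.7 q6 -0.68
 shift tool [ 2.5 -7.8 56. ] turn/5deg [ 0.14  0.16 -0.32]
```

View pics/w2.png

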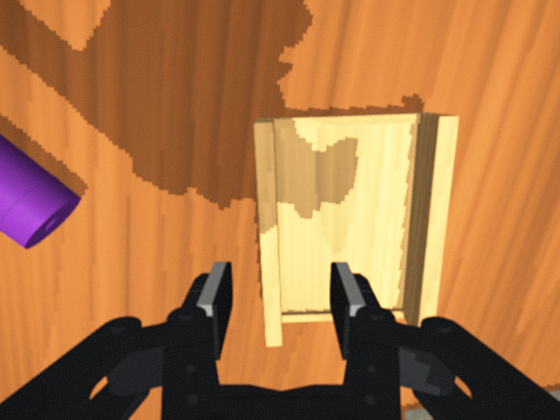

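{"api": "play_rows", "payload": {"moves": [0.1, 0.1, -0.3, 2, -8, 0, 0.5, 0, 0, 0, 0, 0, 18, 0.5, 0, 0, 0, 0, 0, 0, 0.5]}}

```text
t: 5.0
position: [539.4, -190.0, 62.3]
orientation: [2.024, 2.388, -0.001]
force: [-1.1, 1.7, -1.1]
grip_width: 42.2
```

```bash
python3 -c "
from h import *
delta((538.1,-188.1,19),.17)"
```

```text
t 5.0 pos [ 539.4 -190.    62.3] tooly [0.986 0.164 0.007] F [-1.1  1.7 -1.1] gw 42.2 q6 -0.71
 shift tool [ 2.4 -1.2 43.3] turn/5deg [ 0.08  0.1  -0.06]
```

{"api": "play_rows", "payload": {"moves": [0.1, 0.1, 0, 2.5, -1.5, 22, 0.5, 0, 0, 0, 0, 0, 20, 0.5, 0, 0, 0, 0, 0, 0, 0.5]}}

```text
t: 5.25
position: [541.7, -191.3, 26.7]
orientation: [2.031, 2.385, -0.0]
force: [-1.2, 0.1, -1.0]
grip_width: 42.3
```

```bash
python3 -c "
from h import *
delta((538.1,-188.1,19),.17)"
```

```text
t 5.25 pos [ 541.7 -191.3   26.7] tooly [0.987 0.159 0.006] F [-1.2  0.1 -1. ] gw 42.3 q6 -0.7
 shift tool [ 3.8 -3.1  7.6] turn/5deg [ 0.06  0.08 -0.11]
```

{"api": "play_rows", "payload": {"moves": [0, 0, -0.1, 4, -4, 8, 0.5, 0, 0, 0, 0, 0, 0, 0.5, 0, 0, 0, 0, 0, 0, 0, 0, 0, 0, 0, 0, 0, 0, 0, 0, 0, 0, 0, 0, 0, 0, 0, 0, 0, 0, 0, 0, 0, 0, 0, 0, 0, 0, 0], "squeeze": 50}}

```text
t: 5.83
position: [540.2, -190.3, 26.0]
orientation: [2.017, 2.386, 0.001]
force: [0.6, 0.5, -3.0]
grip_width: 8.5
```

```bash
python3 -c "
from h import *
delta((538.1,-188.1,19),.17)
r=bot.read_camera('wrist');cv2.imwrite('pics/w3.png',r['img'])"
```

```text
t 5.83 pos [ 540.2 -190.3   26. ] tooly [0.986 0.167 0.012] F [ 0.6  0.5 -3. ] gw 8.5 q6 -0.71
 shift tool [ 2.6 -1.8  7. ] turn/5deg [ 0.14  0.15 -0.03]
```

View pics/w3.png

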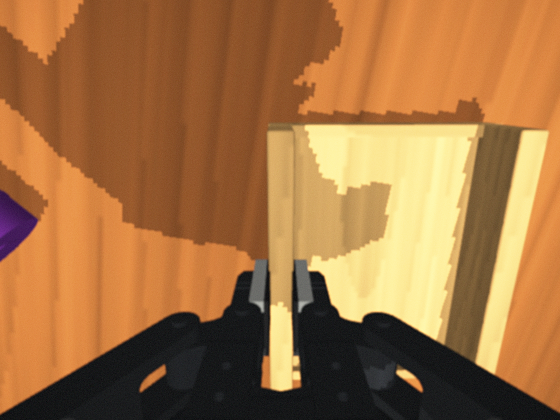

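{"api": "play_rows", "payload": {"moves": [0, 0, 0, 0, 0, 5, 0, 0, 0, 0, 0, 0, 0, 0]}}

```text
t: 6.05
position: [541.2, -190.6, 26.6]
orientation: [2.016, 2.387, 0.0]
force: [1.0, -0.0, -2.9]
grip_width: 8.5
```

{"api": "play_rows", "payload": {"moves": [0, 0, 0, 0, 0, 4, 0, 0, 0, 0, 0, 0, 4, 0, 0, 0, 0, 0, 0, 4, 0]}}

```text
t: 6.3
position: [542.3, -191.2, 25.1]
orientation: [2.014, 2.39, -0.002]
force: [-19.7, 8.9, 42.0]
grip_width: 8.6
```

```bash
python3 -c "
from h import *
delta((538.1,-188.1,19),.17)
for c in('side','top'):
  r=bot.read_camera(c);cv2.imwrite('pics/%s3.png'%c,cv2.resize(r['img'][140:260,230:390],None,fx=5,fy=5,interpolation=cv2.INTER_CUBIC))"
```

```text
t 6.3 pos [ 542.3 -191.2   25.1] tooly [0.985 0.17  0.009] F [-19.7   8.9  42. ] gw 8.6 q6 -0.71
 shift tool [ 3.8 -3.7  6. ] turn/5deg [0.11 0.15 0.  ]
```

View pics/side3.png

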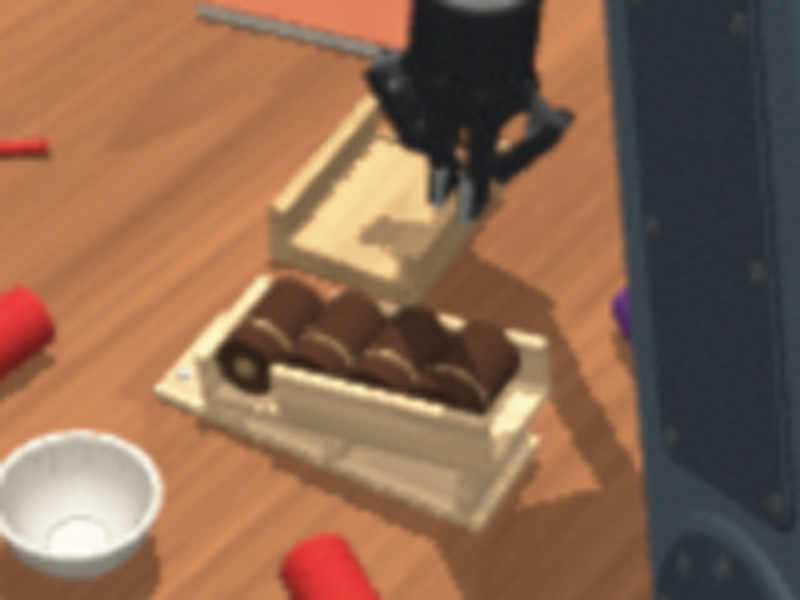

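{"api": "play_rows", "payload": {"moves": [0, 0, 0, 0, 0, -2, 0, 0, 0, 0, 0, 0, 0, 0, 0, 0, 0, 10, -2, 0, 0, 0, 0, 0, 10, -2, 0, 0, 0, 0, 0, 10, -2, 0, 0, 0, 0, 0, 0, 0, 0, 0]}}

```text
t: 6.9
position: [528.9, -159.2, 25.2]
orientation: [2.017, 2.391, -0.003]
force: [-4.0, 2.9, 5.0]
grip_width: 8.3
```

```bash
python3 -c "
from h import *
delta((520.8,-128.3,26),.152)"
```

```text
t 6.9 pos [ 528.9 -159.2   25.2] tooly [0.986 0.169 0.008] F [-4.   2.9  5. ] gw 8.3 q6 -0.67
 shift tool [31.8 -2.8 -1.2] turn/5deg [0.09 0.13 0.2 ]
```

{"api": "play_rows", "payload": {"moves": [0, 0, 0.2, 9, -1, -0.5, 0, 0, 0, 0, 9, -1, 0, 0, 0, 0, 0, 6, -1, 0, 0, 0, 0, 0, 0, 0, 0, 0]}}

```text
t: 7.23
position: [522.2, -133.9, 25.2]
orientation: [2.034, 2.373, -0.003]
force: [-1.3, -0.0, 1.0]
grip_width: 8.6
```

```bash
cat > tr.py <<'E'
from h import *
import sys
n=sys.argv[1]
delta((520.8,-128.3,26),.152)
for c in('top','side','wrist'):
  r=bot.read_camera(c);im=r['img'].copy()
  if c=='wrist': cv2.imwrite('pics/%s_%s.png'%(c,n),im);continue
  x0,y0=(250,160) if c=='top' else (245,155)
  im=im[y0:y0+95,x0:x0+125];im=cv2.resize(im,None,fx=6,fy=6,interpolation=cv2.INTER_CUBIC)
  for P,T in(((*[float(a) for a in w(RACK,(0,-103,0))[0][:2]],RACK[2]),[(50,65,40),(-50,65,40),(-50,-65,40),(50,-65,40)]),(RACK,[(55,38,8),(55,-38,8),(-152,-38,8),(-152,38,8)])):
    q=(proj(r,w(P,T))-(x0,y0)+.5)*6
    cv2.polylines(im,[q.astype(int)],True,(0,255,0),1)
  cv2.imwrite('pics/%s_%s.png'%(c,n),im)
E
python3 tr.py 4
```

```text
t 7.23 pos [ 522.2 -133.9   25.2] tooly [0.988 0.153 0.009] F [-1.3 -0.   1. ] gw 8.6 q6 -0.62
 shift tool [ 5.7 -0.5 -0.9] turn/5deg [0.1  0.15 0.02]
```

View pics/top_4.png

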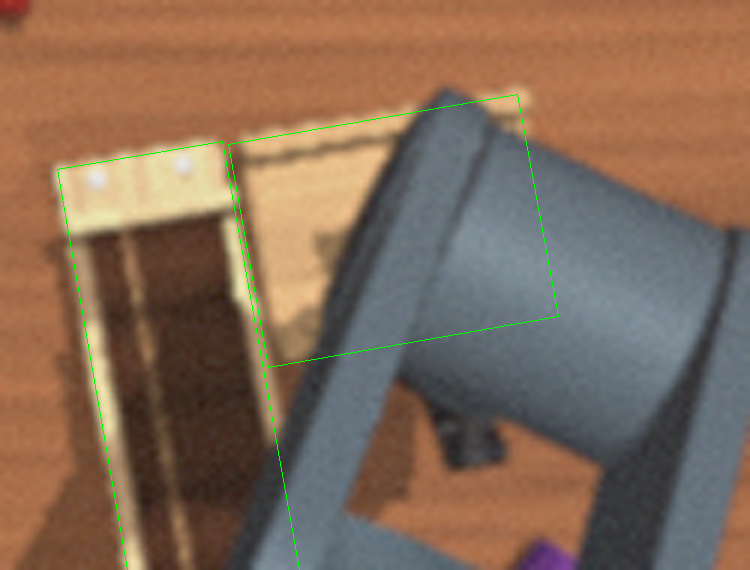

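View pics/side_4.png

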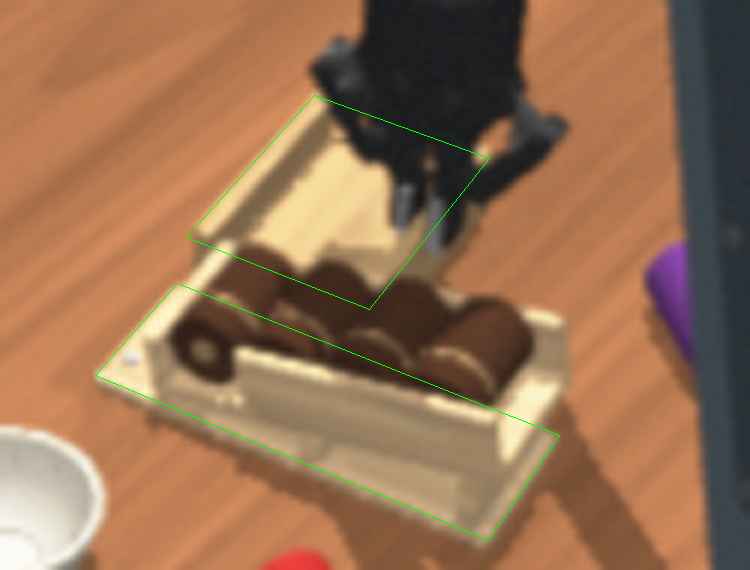

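{"api": "play_rows", "payload": {"moves": [0, 0, 0, 4, 0, 0, 0, 0, 0, 0, 2, -0.5, 0, 0, 0, 0, 0, 0, 0, 0, 0]}}

```text
t: 7.63
position: [521.4, -129.4, 25.2]
orientation: [2.035, 2.371, -0.002]
force: [-0.7, 0.5, 2.2]
grip_width: 8.7
```

```bash
python3 -c "
from h import *
delta((520.8,-128.3,26),.152)"
```

```text
t 7.63 pos [ 521.4 -129.4   25.2] tooly [0.988 0.152 0.01 ] F [-0.7  0.5  2.2] gw 8.7 q6 -0.61
 shift tool [ 1.2 -0.4 -0.8] turn/5deg [0.11 0.16 0.  ]
```

{"api": "play_rows", "payload": {"moves": [0, 0, 0, 2, 0, 0, 0, 0, 0, 0, 1, 0, 0, 0, 0, 0, 0, 0, 0, 0, 0]}}

```text
t: 7.88
position: [521.1, -126.9, 25.2]
orientation: [2.035, 2.37, -0.003]
force: [0.6, 1.1, 0.2]
grip_width: 8.4
```

{"api": "play_rows", "payload": {"moves": [0, 0, 0, 2, 0, 0, 0, 0, 0, 0, 0, 0, 0, 0, 0, 0, 0, 0, 0, 0, 0.4, 0, 0, 0, 0, 0, 0, 0.4, 0, 0, 0, 0, 0, 0, 0.4, 0, 0, 0, 0, 0, 0, 0.4]}}

```text
t: 8.38
position: [521.1, -125.9, 25.2]
orientation: [2.034, 2.369, -0.004]
force: [-0.2, -0.2, 0.5]
grip_width: 34.0
```

{"api": "play_rows", "payload": {"moves": [0, 0, 0, 0, 0, -15, 0.4, 0, 0, 0, 0, 0, -30, 0.4, 0, 0, 0, 0, 0, -40, 0.4, 0, 0, 0, 0, 0, -40, 0.4, 0, 0, 0, 0, 0, -20, 0.4]}}

```text
t: 8.8
position: [514.2, -120.8, 168.2]
orientation: [2.045, 2.381, -0.009]
force: [0.8, -0.6, 0.1]
grip_width: 34.4
```

```bash
python3 tr.py 5
```

```text
t 8.8 pos [ 514.2 -120.8  168.2] tooly [ 0.989  0.151 -0.003] F [ 0.8 -0.6  0.1] gw 34.4 q6 -0.6
 shift tool [ -7.6   5.8 142.3] turn/5deg [-0.03  0.07 -0.  ]
```

View pics/top_5.png

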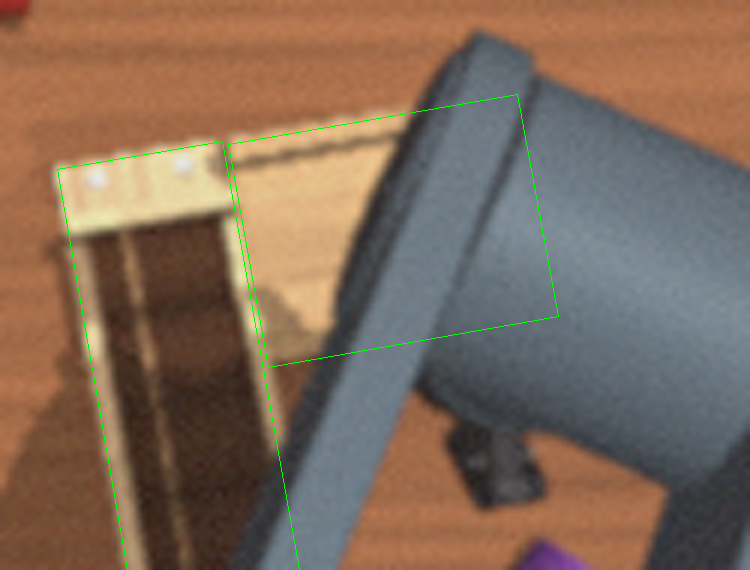

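View pics/side_5.png

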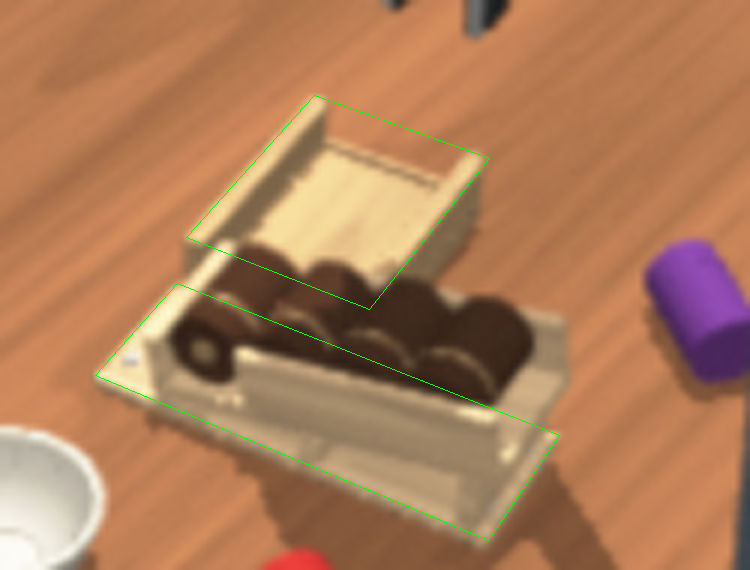

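View pics/wrist_5.png

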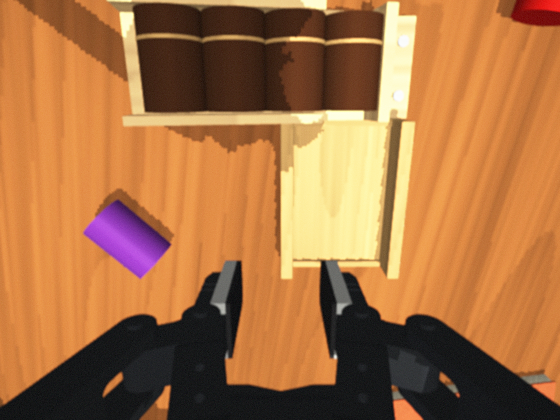

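```bash
python3 - <<'E'
from h import *
r={'wrist':bot.read_camera('wrist')}
o=[("wrist",(-50,-65,40),(281,277)),("wrist",(50,-65,40),(399,277)),("wrist",(50,65,40),(413.5,121.5))]
p,e=fit(o,r,(563,-118,.15));print(p,np.round(e,1))
d=p[:2]-RACK[:2];c,s=np.cos(RACK[2]),np.sin(RACK[2]);print("in rack",c*d[0]+s*d[1],-s*d[0]+c*d[1])
o=[("wrist",(55,38,8),(416,16)),("wrist",(55,-38,8),(409,119))]
print(proj(r['wrist'],w(RACK,[(55,38,8),(55,-38,8),(0,-30,44)])))
delta((*w(RACK,(0,55,0))[0][:2],170),RACK[2]+np.pi/2)
E
```

```text
[ 5.60093982e+02 -1.16662731e+02  1.67379054e-01] [[-0.9  2.1]
 [ 0.1  0.5]
 [ 0.6 -3.7]]
in rack -2.420860437485606 -100.9602238787964
[[421.10850025  15.45012903]
 [410.1191368  119.32928633]
 [351.7768024  110.58588559]]
t 9.0 pos [ 512.8 -120.3  164.1] tooly [ 0.989  0.151 -0.006] F [-0.1  0.6 -0.7] gw 34.3 q6 -0.6
 shift tool [152.4  49.7  -6.8] turn/5deg [-0.02  0.09 18.  ]
```

{"api": "play_rows", "payload": {"moves": [0, 0, 0, 38, 12.5, 0, 0, 0, 0, 0, 38, 12.5, 0, 0, 0, 0, 0, 38, 12.5, 0, 0, 0, 0, 0, 38, 12.5, 0, 0, 0, 0, 1, 0, 0, 0, 0, 0, 0, 1, 0, 0, 0, 0, 0, 0, 1, 0, 0, 0, 0, 0, 0, 1, 0, 0, 0, 0]}}

```text
t: 9.67
position: [530.4, 46.2, 146.0]
orientation: [-2.429, -1.96, 0.038]
force: [-0.6, -0.2, -0.9]
grip_width: -0.2
```

{"api": "play_rows", "payload": {"moves": [0, 0, 1, 0, 0, 0, 0, 0, 0, 1, 0, 0, 0, 0, 0, 0, 1, 0, 0, 0, 0, 0, 0, 1, 0, 0, 0, 0, 0, 0, 1, 0, 0, 0, 0, 0, 0, 1, 0, 0, 0, 0, 0, 0, 1, 0, 0, 0, 0, 0, 0, 1, 0, 0, 0, 0]}}

```text
t: 10.33
position: [517.0, 49.1, 125.6]
orientation: [-2.963, -0.958, 0.097]
force: [0.1, -0.0, -0.6]
grip_width: 0.2
```

{"api": "play_rows", "payload": {"moves": [0, 0, 1, 0, 0, 0, 0, 0, 0, 1, 0, 0, 0, 0, 0, 0, 1, 0, 0, 0, 0, 0, 0, 1, 0, 0, 0, 0, 0, 0, 1, 0, 0, 0, 0]}}

```text
t: 10.75
position: [508.3, 50.3, 113.4]
orientation: [-3.111, -0.259, 0.137]
force: [0.5, -0.2, -0.0]
grip_width: 0.2
```

```bash
python3 - <<'E'
from h import *
delta((*w(RACK,(0,55,0))[0][:2],80),RACK[2]+np.pi/2)
r=bot.read_camera("wrist");cv2.imwrite("pics/w6.png",r["img"])
E
```

```text
t 10.75 pos [508.3  50.3 113.4] tooly [ 0.164 -0.986 -0.024] F [ 0.5 -0.2 -0. ] gw 0.2 q6 1.27
 shift tool [30.9 18.1 30.4] turn/5deg [-0.26  0.99  0.16]
```

View pics/w6.png

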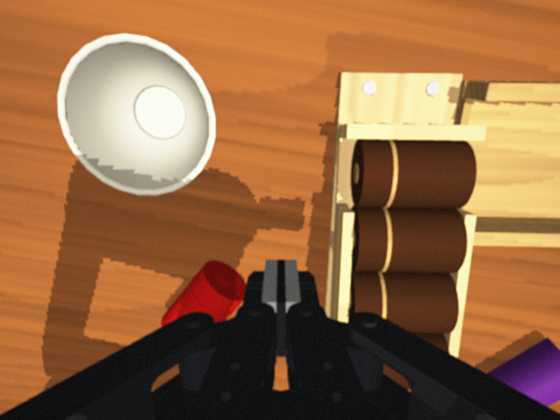

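{"api": "play_rows", "payload": {"moves": [-0.25, 0.95, 0.15, 0, 0, -5, 0, 0, 0, 0, 15, 9, 0, 0, 0, 0, 0, 15, 9, 0, 0, 0, 0, 0, 0, 0, 0, 0]}}

```text
t: 11.13
position: [530.5, 38.6, 106.9]
orientation: [-3.127, -0.242, 0.035]
force: [0.5, -0.4, 0.2]
grip_width: -0.4
```

```bash
cat > pu.py <<'E'
from h import *
import sys
y,z,n=float(sys.argv[1]),float(sys.argv[2]),sys.argv[3]
delta((*w(RACK,(1,y,0))[0][:2],z),RACK[2]+np.pi/2)
s=bot.read_state();d=s["position"][:2]-RACK[:2];c,sn=np.cos(RACK[2]),np.sin(RACK[2]);print("tcp in rack",np.round([c*d[0]+sn*d[1],-sn*d[0]+c*d[1]],1))
r=bot.read_camera("wrist");cv2.imwrite(f"pics/wr{n}.png",r["img"])
print("bay ends",np.round(proj(r,w(RACK,[(0,30,44),(20,30,44),(-20,30,44)]))).tolist())
r=bot.read_camera("side");cv2.imwrite(f"pics/sd{n}.png",cv2.resize(r["img"][150:250,230:360],None,fx=6,fy=6,interpolation=cv2.INTER_CUBIC))
E
python3 pu.py 55 80 7
```

```text
t 11.13 pos [530.5  38.6 106.9] tooly [ 0.154 -0.988 -0.007] F [ 0.5 -0.4  0.2] gw -0.4 q6 1.27
 shift tool [ 9.8  2.2 26.6] turn/5deg [-0.08  0.25  0.03]
tcp in rack [-8.2 57. ]
bay ends [[326.0, 211.0], [328.0, 179.0], [325.0, 242.0]]
```

View pics/wr7.png

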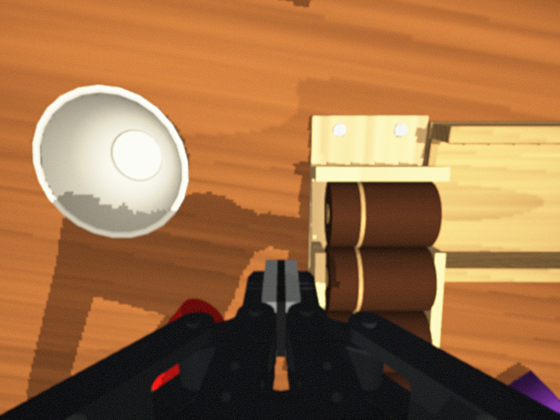

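{"api": "play_rows", "payload": {"moves": [-0.08, 0.25, 0, 10, 1, 15, 0, 0, 0, 0, 0, 0, 20, 0, 0, 0, 0, 0, 0, 20, 0, 0, 0, 0, 0, 0, 0, 0]}}

```text
t: 11.57
position: [536.9, 41.3, 48.9]
orientation: [-3.131, -0.248, 0.004]
force: [-1.4, -0.7, -0.7]
grip_width: -0.2
```

```bash
python3 pu.py 54 32 8
```

```text
t 11.57 pos [536.9  41.3  48.9] tooly [ 0.158 -0.988 -0.001] F [-1.4 -0.7 -0.7] gw -0.2 q6 1.27
 shift tool [ 2.4  4.7 16.9] turn/5deg [-0.01  0.03  0.07]
tcp in rack [-1.4 58.7]
bay ends [[344.0, 266.0], [346.0, 225.0], [341.0, 304.0]]
```

{"api": "play_rows", "payload": {"moves": [0, 0, 0.05, 3, 2, 9, 0, 0, 0, 0, 0, 0, 9, 0, 0, 0, 0, 0, 0, 0, 0]}}

```text
t: 11.92
position: [544.9, 39.4, 35.9]
orientation: [3.131, 0.242, 0.01]
force: [-0.0, 0.2, -0.5]
grip_width: 0.2
```

```bash
python3 pu.py 46 32 9
```

```text
t 11.92 pos [544.9  39.4  35.9] tooly [ 0.154 -0.988  0.001] F [-0.   0.2 -0.5] gw 0.2 q6 1.27
 shift tool [-5.2  9.6  3.9] turn/5deg [ 0.02 -0.07  0.03]
tcp in rack [ 6.1 55.6]
bay ends [[341.0, 295.0], [343.0, 252.0], [338.0, 335.0]]
```

View pics/sd9.png

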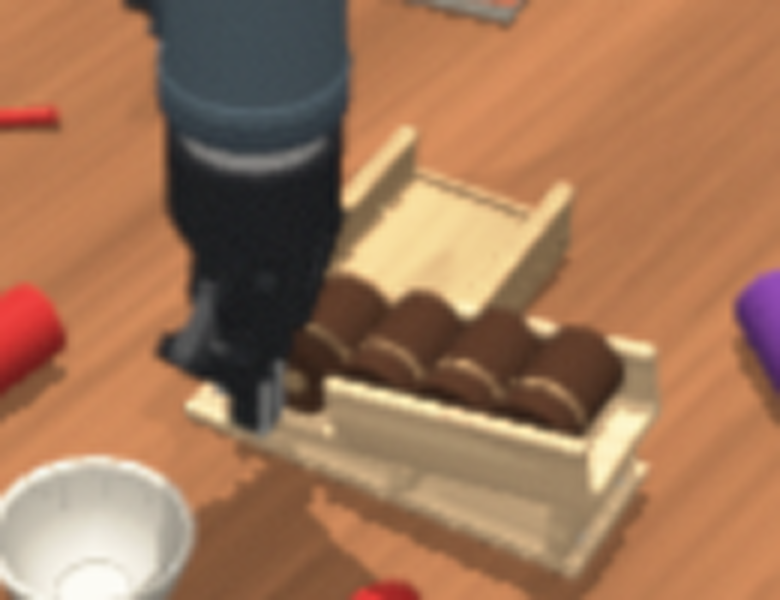

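View pics/wr9.png

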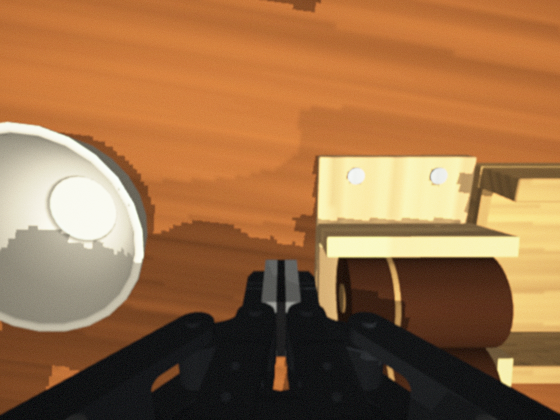

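{"api": "play_rows", "payload": {"moves": [0, 0, 0, -5, 0, 3, 0, 0, 0, 0, 0, 0, 0, 0]}}

```text
t: 12.18
position: [540.9, 38.4, 34.5]
orientation: [3.131, 0.242, 0.014]
force: [-0.4, 0.4, -0.7]
grip_width: 0.2
```

```bash
python3 pu.py 46 32 10
```

```text
t 12.18 pos [540.9  38.4  34.5] tooly [ 0.154 -0.988  0.002] F [-0.4  0.4 -0.7] gw 0.2 q6 1.27
 shift tool [-1.1  9.2  2.5] turn/5deg [ 0.03 -0.1   0.03]
tcp in rack [ 2.1 55.3]
bay ends [[341.0, 288.0], [343.0, 244.0], [339.0, 329.0]]
```

Now push gently.

{"api": "play_rows", "payload": {"moves": [0, 0, 0, -0.5, 8, 1, 0, 0, 0, 0, 0, 8, 0, 0, 0, 0, 0, 0, 8, 0, 0, 0, 0, 0, 0, 8, 0, 0]}}

```text
t: 12.62
position: [547.1, 5.2, 35.0]
orientation: [3.13, 0.246, 0.019]
force: [-0.4, 0.6, -0.2]
grip_width: -0.2
```

```bash
python3 pu.py -44 33 11
```

```text
t 12.62 pos [547.1   5.2  35. ] tooly [ 0.156 -0.988  0.003] F [-0.4  0.6 -0.2] gw -0.2 q6 1.2
 shift tool [-2.5 65.5  2.1] turn/5deg [ 0.03 -0.13  0.05]
tcp in rack [ 3.2 21.5]
bay ends [[261.0, 290.0], [260.0, 246.0], [261.0, 331.0]]
```

View pics/sd11.png

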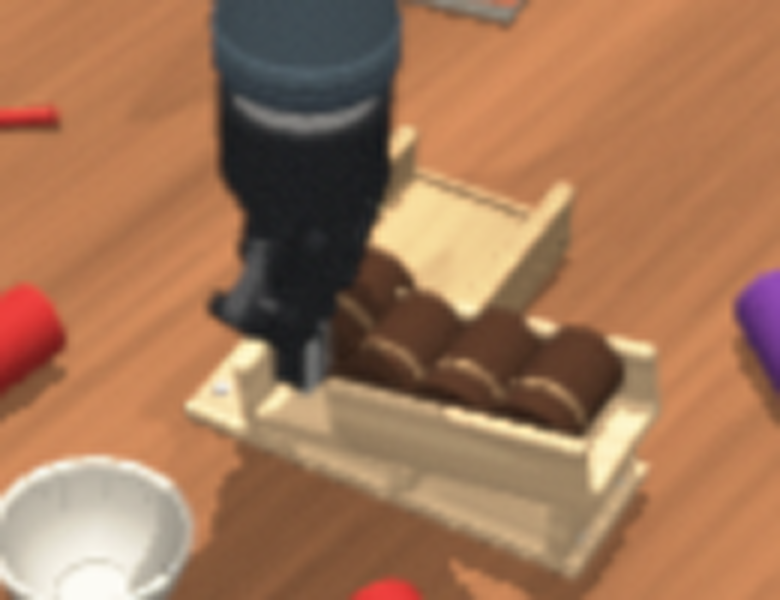

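{"api": "play_rows", "payload": {"moves": [0, 0, 0, -2, 8, 1, 0, 0, 0, 0, -0.5, 8, 0, 0, 0, 0, 0, 0, 8, 0, 0, 0, 0, 0, 0, 8, 0, 0]}}

```text
t: 13.05
position: [549.8, -29.7, 34.0]
orientation: [3.13, 0.244, 0.019]
force: [0.5, 0.5, 0.7]
grip_width: 0.1
```

```bash
python3 pu.py -44 33 12
```

```text
t 13.05 pos [549.8 -29.7  34. ] tooly [ 0.155 -0.988  0.003] F [0.5 0.5 0.7] gw 0.1 q6 1.14
 shift tool [ 0.3 30.6  1.1] turn/5deg [ 0.03 -0.14  0.04]
tcp in rack [  0.6 -13.4]
bay ends [[177.0, 285.0], [173.0, 240.0], [181.0, 327.0]]
```

View pics/sd12.png

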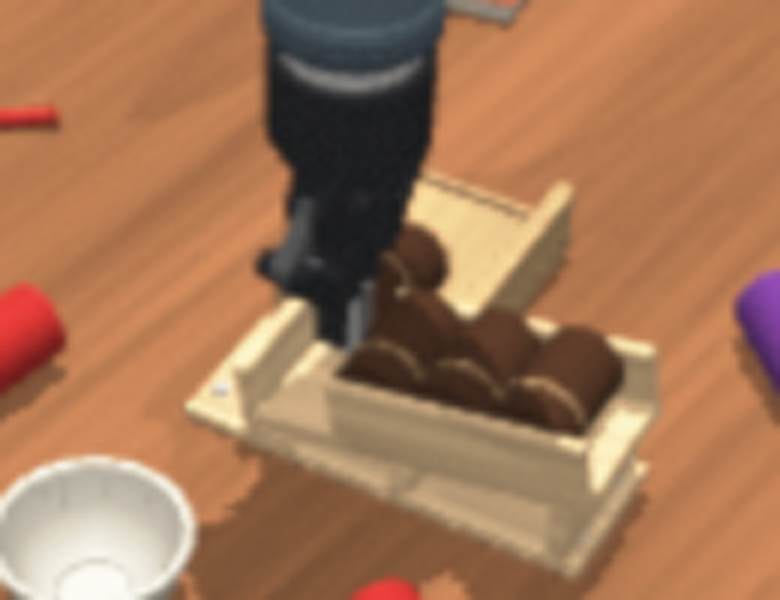

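View pics/wr12.png

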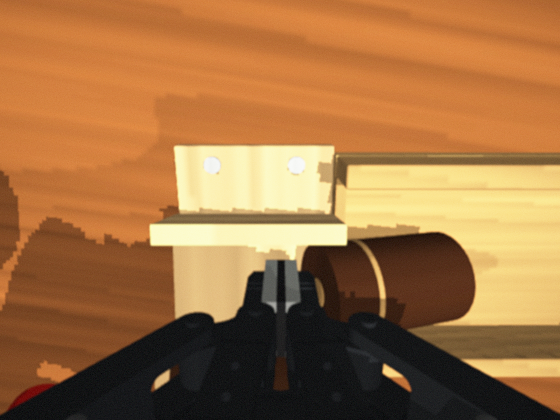

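{"api": "play_rows", "payload": {"moves": [0, 0, 0, 0, 8, 0.5, 0, 0, 0, 0, 0, 8, 0, 0, 0, 0, 0, 0, 8, 0, 0, 0, 0, 0, 0, 5, 0, 0]}}

```text
t: 13.48
position: [554.7, -60.8, 33.4]
orientation: [3.13, 0.243, 0.019]
force: [-0.7, 0.2, 0.5]
grip_width: 0.1
```

```bash
python3 pu.py -44 33 13
```

```text
t 13.48 pos [554.7 -60.8  33.4] tooly [ 0.154 -0.988  0.003] F [-0.7  0.2  0.5] gw 0.1 q6 1.09
 shift tool [ 0.3 -0.9  0.4] turn/5deg [ 0.03 -0.14  0.03]
tcp in rack [  0.7 -44.9]
bay ends [[101.0, 286.0], [94.0, 241.0], [107.0, 328.0]]
```

View pics/sd13.png

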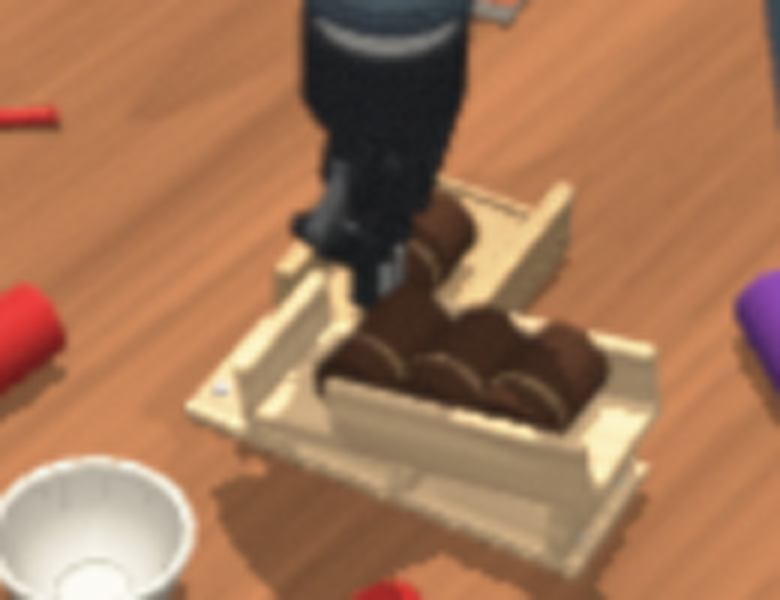

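View pics/wr13.png

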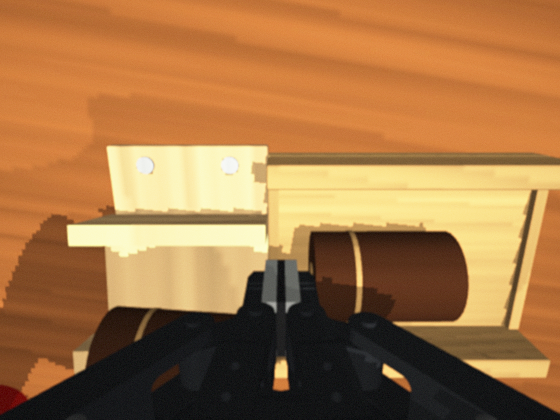

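{"api": "play_rows", "payload": {"moves": [0, 0, 0, 0, 6, -1, 0, 0, 0, 0, 0, 5, -1, 0, 0, 0, 0, 0, 0, -1, 0]}}

```text
t: 13.83
position: [556.1, -72.3, 36.3]
orientation: [3.131, 0.242, 0.018]
force: [0.6, 0.2, -0.1]
grip_width: 0.2
```

```bash
python3 pu.py -54 33 14
```

```text
t 13.83 pos [556.1 -72.3  36.3] tooly [ 0.154 -0.988  0.002] F [ 0.6  0.2 -0.1] gw 0.2 q6 1.07
 shift tool [ 0.6 -2.6  3.3] turn/5deg [ 0.02 -0.13  0.03]
tcp in rack [  0.3 -56.5]
bay ends [[77.0, 282.0], [69.0, 238.0], [84.0, 323.0]]
```

View pics/sd14.png

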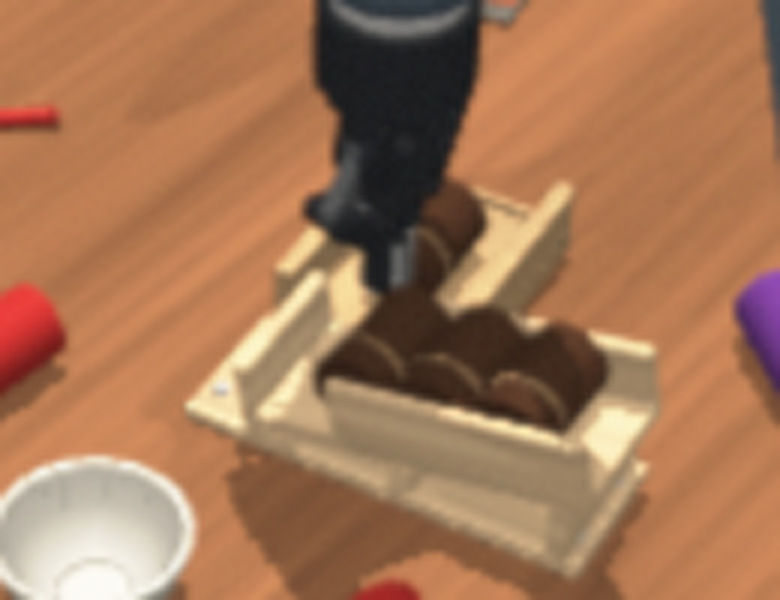

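View pics/wr14.png

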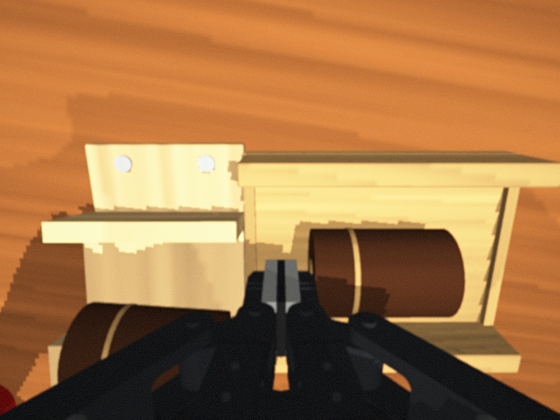

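{"api": "play_rows", "payload": {"moves": [0, 0, 0, 0, 0, -8, 0, 0, 0, 0, 0, 0, -8, 0, 0, 0, 0, 0, 0, -10, 0, 0, 0, 0, 0, 0, -20, 0, 0, 0, 0, 0, 0, -30, 0, 0, 0, 0, 0, 0, -30, 0]}}

```text
t: 14.43
position: [549.9, -69.0, 142.7]
orientation: [-3.128, -0.244, 0.001]
force: [-0.7, -0.2, 0.1]
grip_width: 0.2
```

```bash
python3 pu.py -54 33 15
```

```text
t 14.43 pos [549.9 -69.  142.7] tooly [ 0.155 -0.988 -0.005] F [-0.7 -0.2  0.1] gw 0.2 q6 1.07
 shift tool [  6.3   2.3 109.7] turn/5deg [-0.05  0.    0.04]
tcp in rack [ -5.3 -52.3]
bay ends [[165.0, 201.0], [162.0, 173.0], [167.0, 228.0]]
```

View pics/sd15.png

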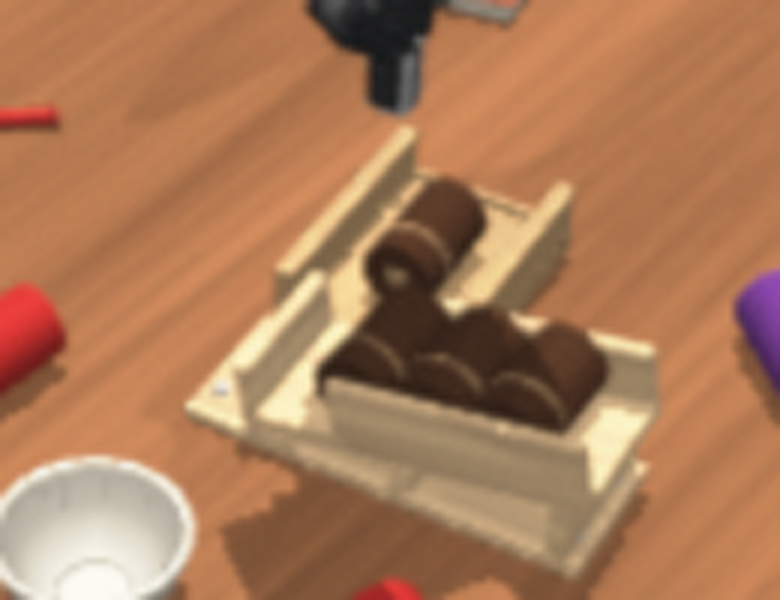

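View pics/wr15.png

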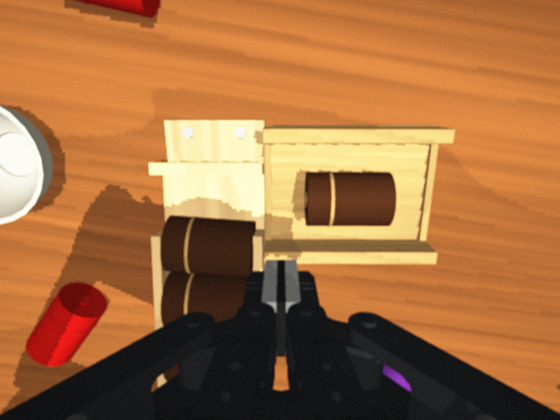

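```bash
python3 - <<'E'
from h import *
r=bot.read_camera("wrist");cv2.imwrite("pics/w16.png",cv2.resize(r["img"][110:320,140:300],None,fx=4.5,fy=2.85*1,interpolation=cv2.INTER_CUBIC) if 0 else cv2.resize(r["img"][150:330,140:300],None,fx=3.3,fy=3.3,interpolation=cv2.INTER_CUBIC))
for P in[(-22,32,56),(-22,-32,56),(-22,38,56),(-22,-38,56),(-22,-32,27),(-22,32,27)]:print(P,np.round(((proj(r,w(RACK,P))[0])-(140,150))*3.3))
for f in [f"pics/wr15.png"]:
  a=cv2.imread(f);print(np.abs(a.astype(int)-r["img"]).max(axis=2)[200:300,150:260].mean())
E
```

```text
(-22, 32, 56) [ 62. 300.]
(-22, -32, 56) [360. 301.]
(-22, 38, 56) [ 34. 300.]
(-22, -38, 56) [388. 301.]
(-22, -32, 27) [370. 256.]
(-22, 32, 27) [102. 255.]
19.64990909090909
```

View pics/w16.png

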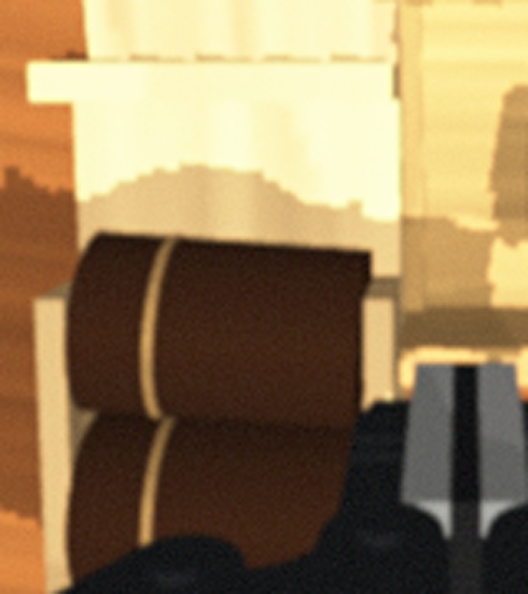

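{"api": "play_rows", "payload": {"moves": [0, 0, 0, 3, -18, 0, 0.45, 0, 0, 0, 3, -18, 0, 0.45, 0, 0, 0, 2, -17, 0, 0.45, 0, 0, 0, 0, 0, 10, 0.45, 0, 0, 0, 0, 0, 20, 0.45, 0, 0, 0, 0, 0, 20, 0.45, 0, 0, 0, 0, 0, 0, 0.45]}}

```text
t: 15.17
position: [551.0, -14.0, 93.1]
orientation: [-3.132, -0.246, -0.011]
force: [-0.8, -0.2, -0.8]
grip_width: 38.8
```

```bash
sed -i 's/RACK,(1,y,0)/RACK,(5,y,0)/' pu.py; python3 pu.py 0 31 17
```

```text
t 15.17 pos [551.  -14.   93.1] tooly [ 0.156 -0.988  0.   ] F [-0.8 -0.2 -0.8] gw 38.8 q6 1.17
 shift tool [ 0.4  1.9 62.1] turn/5deg [ 0.   -0.08  0.06]
tcp in rack [4.1 1.9]
bay ends [[232.0, 241.0], [231.0, 208.0], [233.0, 272.0]]
```

View pics/wr17.png

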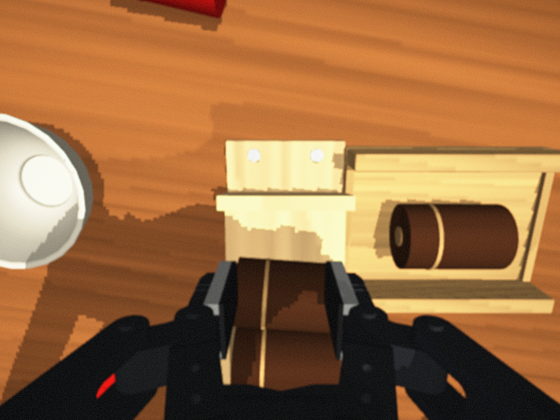

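View pics/sd17.png

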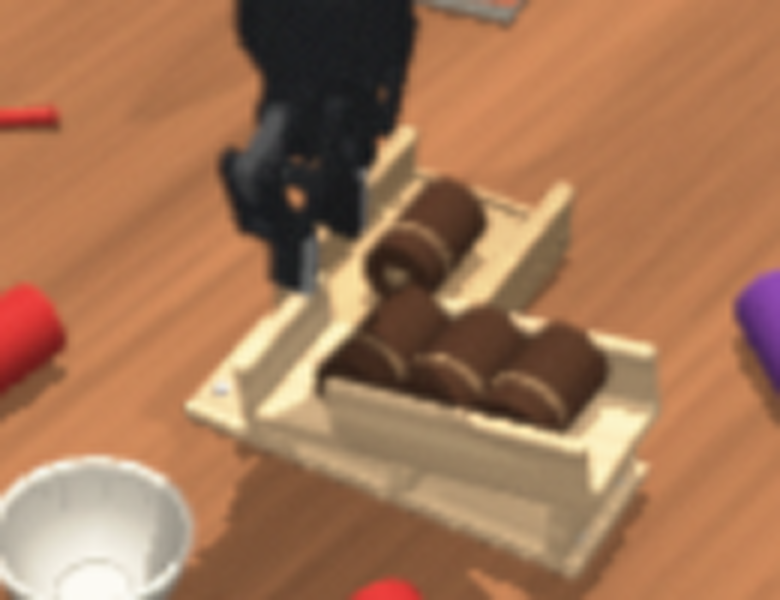

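{"api": "play_rows", "payload": {"moves": [0, 0, 0, 0, 1, 16, 0.45, 0, 0, 0, 0, 0, 16, 0.45, 0, 0, 0, 0, 0, 0, 0.45]}}

```text
t: 15.52
position: [556.2, -17.3, 67.0]
orientation: [3.129, 0.244, 0.025]
force: [-1.3, -0.3, -0.9]
grip_width: 38.4
```

```bash
python3 pu.py 0 31 18
```

```text
t 15.52 pos [556.2 -17.3  67. ] tooly [ 0.155 -0.988  0.004] F [-1.3 -0.3 -0.9] gw 38.4 q6 1.17
 shift tool [-4.3 -2.3 35.9] turn/5deg [ 0.05 -0.18  0.04]
tcp in rack [ 8.8 -2.1]
bay ends [[218.0, 269.0], [216.0, 232.0], [220.0, 303.0]]
```

{"api": "play_rows", "payload": {"moves": [0, -0.15, 0, -7, -2, 10, 0.45, 0, 0, 0, -1, 0, 12, 0.45, 0, 0, 0, -1, 0, 0, 0.45]}}

```text
t: 15.87
position: [550.9, -17.9, 49.5]
orientation: [3.125, 0.244, 0.018]
force: [-0.6, 0.2, 0.1]
grip_width: 38.6
```

```bash
python3 pu.py 0 31 19
```

```text
t 15.87 pos [550.9 -17.9  49.5] tooly [ 0.155 -0.988  0.008] F [-0.6  0.2  0.1] gw 38.6 q6 1.17
 shift tool [ 1.3 -2.1 18.5] turn/5deg [ 0.09 -0.12  0.04]
tcp in rack [ 3.5 -2. ]
bay ends [[211.0, 275.0], [209.0, 234.0], [214.0, 313.0]]
```

{"api": "play_rows", "payload": {"moves": [0.08, -0.1, 0, -1, -3, 9, 0.45, 0, 0, 0, -1, 0, 9, 0.45, 0, 0, 0, -1, 0, 0, 0.45]}}

```text
t: 16.22
position: [549.5, -15.5, 32.4]
orientation: [3.131, 0.244, 0.008]
force: [0.7, 0.3, -0.6]
grip_width: 38.3
```

```bash
python3 pu.py 0 31 20
```

```text
t 16.22 pos [549.5 -15.5  32.4] tooly [ 0.155 -0.988  0.002] F [ 0.7  0.3 -0.6] gw 38.3 q6 1.17
 shift tool [2.6 0.6 1.5] turn/5deg [ 0.02 -0.06  0.04]
tcp in rack [2.4 0.6]
bay ends [[210.0, 291.0], [207.0, 246.0], [213.0, 332.0]]
```

View pics/sd20.png

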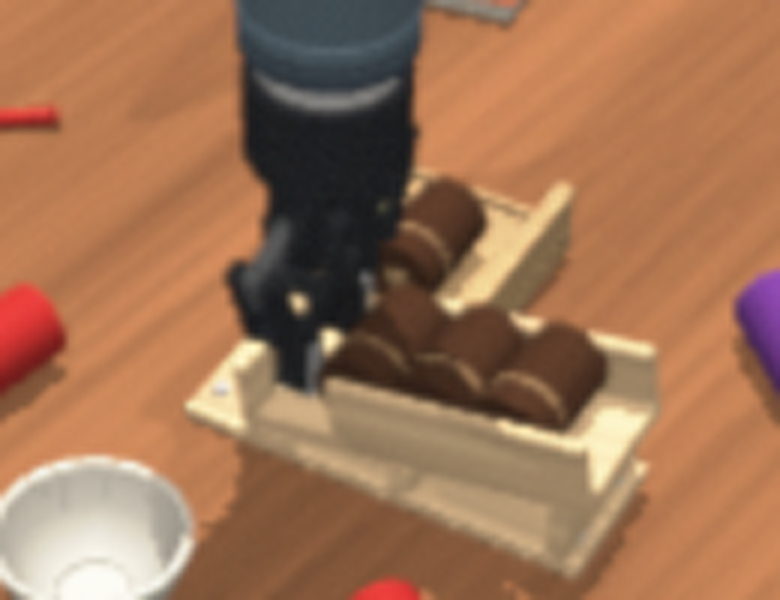

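View pics/wr20.png

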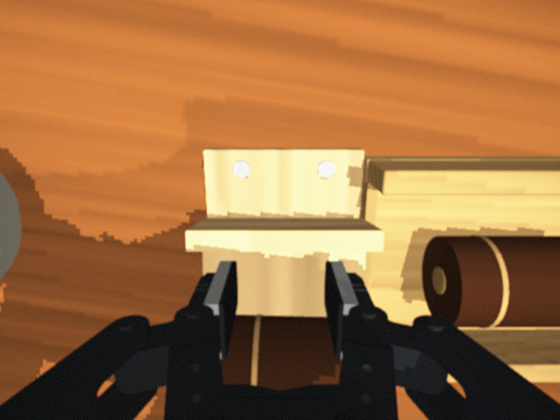

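{"api": "play_rows", "payload": {"moves": [0, 0, 0, -3, 0, 0, 0.45, 0, 0, 0, -3, 0, 0, 0.45, 0, 0, 0, -3, 0, 0, 0.45, 0, 0, 0, 0, 0, 0, 0.45]}}

```text
t: 16.65
position: [541.7, -17.1, 34.4]
orientation: [3.13, 0.244, 0.015]
force: [0.0, -0.1, -0.1]
grip_width: 38.5
```

```bash
python3 pu.py 0 31 21
```

```text
t 16.65 pos [541.7 -17.1  34.4] tooly [ 0.155 -0.988  0.003] F [ 0.  -0.1 -0.1] gw 38.5 q6 1.16
 shift tool [10.4  0.2  3.5] turn/5deg [ 0.03 -0.1   0.04]
tcp in rack [-5.5  0.2]
bay ends [[209.0, 272.0], [206.0, 226.0], [212.0, 314.0]]
```

View pics/sd21.png

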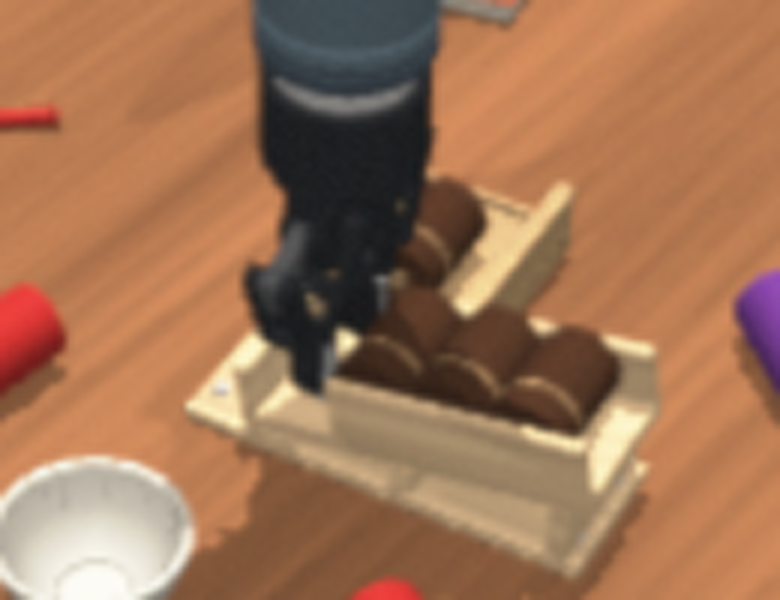

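View pics/wr21.png

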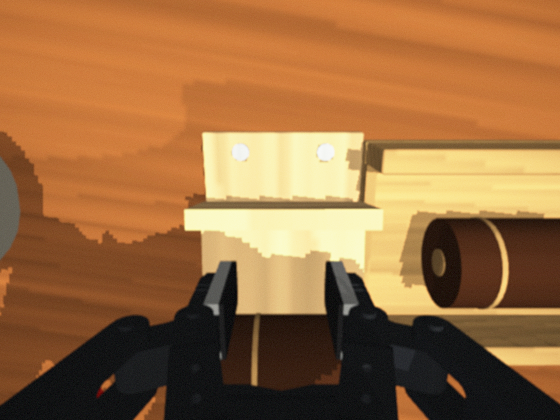

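{"api": "play_rows", "payload": {"moves": [0, 0, 0, 3, 0, 1, 0.45, 0, 0, 0, 3, 0, 0, 0.45, 0, 0, 0, 3, 0, 0, 0.45, 0, 0, 0, 2, 0, 0, 0.45, 0, 0, 0, 0, 0, 0, 0.45]}}

```text
t: 17.17
position: [553.7, -15.6, 33.4]
orientation: [3.13, 0.244, 0.013]
force: [0.4, -0.5, 0.2]
grip_width: 38.4
```

```bash
python3 pu.py 0 31 22
```

```text
t 17.17 pos [553.7 -15.6  33.4] tooly [ 0.155 -0.988  0.003] F [ 0.4 -0.5  0.2] gw 38.4 q6 1.17
 shift tool [-1.6 -0.1  2.4] turn/5deg [ 0.04 -0.1   0.04]
tcp in rack [ 6.6 -0.1]
bay ends [[209.0, 299.0], [207.0, 255.0], [212.0, 339.0]]
```

View pics/sd22.png

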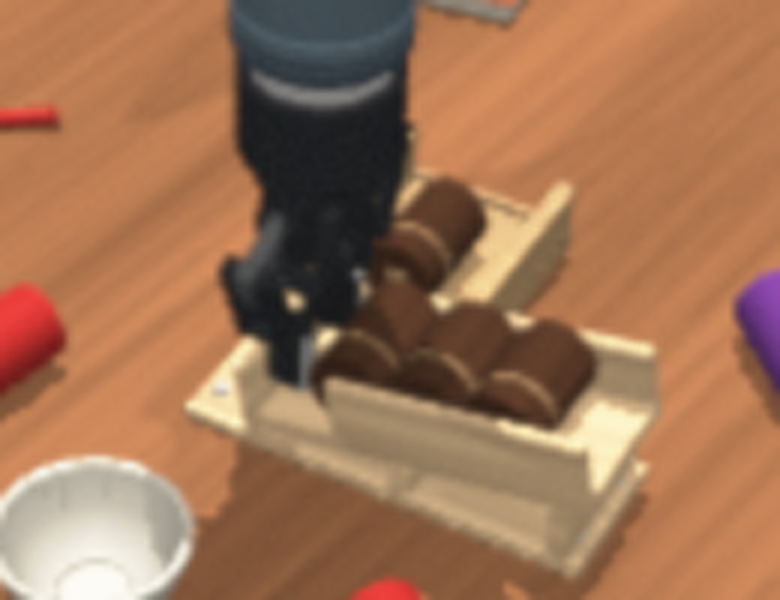

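View pics/wr22.png

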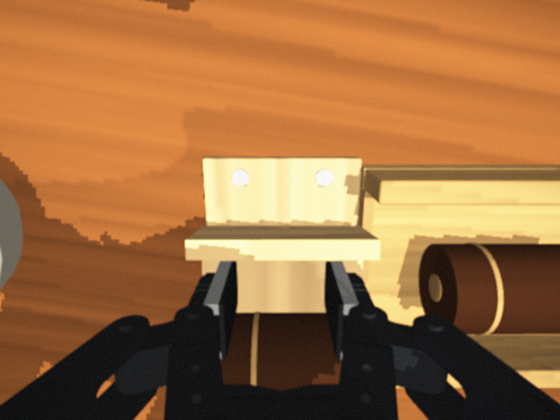

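{"api": "play_rows", "payload": {"moves": [0, 0, 0, 0, 0, -12, 0.45, 0, 0, 0, 0, 0, -25, 0.45, 0, 0, 0, 0, 0, -30, 0.45, 0, 0, 0, 0, 0, -35, 0.45, 0, 0, 0, 0, 0, -30, 0.45, 0, 0, 0, 0, 0, 0, 0.45, 0, 0, 0, 0, 0, 0, 0.45]}}

```text
t: 17.85
position: [549.5, -14.8, 173.7]
orientation: [3.131, 0.244, 0.005]
force: [-0.7, -0.3, -0.9]
grip_width: 38.4
```

```bash
python3 pu.py 0 31 23
```

```text
t 17.85 pos [549.5 -14.8 173.7] tooly [ 0.155 -0.988  0.001] F [-0.7 -0.3 -0.9] gw 38.4 q6 1.17
 shift tool [  2.    1.1 142.7] turn/5deg [ 0.02 -0.03  0.04]
tcp in rack [2.5 1.3]
bay ends [[244.0, 201.0], [244.0, 176.0], [245.0, 225.0]]
```

View pics/sd23.png

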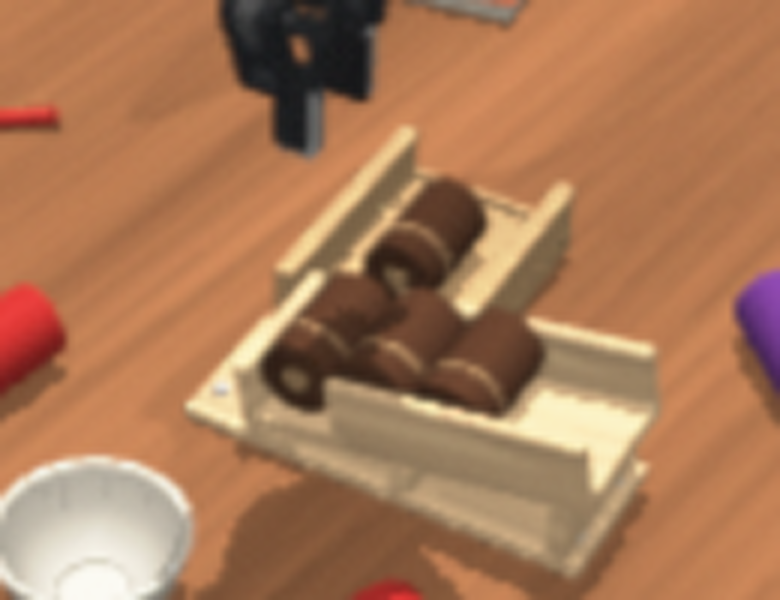

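View pics/wr23.png

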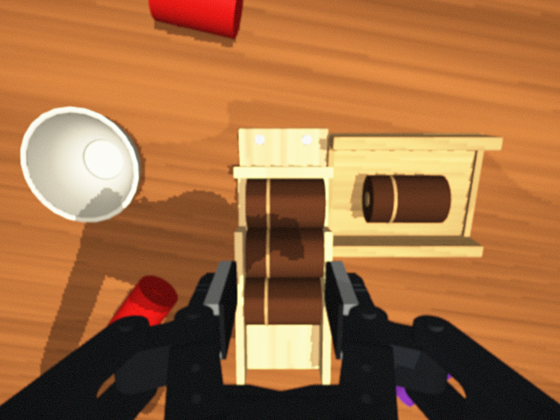

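{"api": "play_rows", "payload": {"moves": [0, 0, 0, 0, 0, -20, 0.45, 0, 0, 0, 0, 0, -20, 0.45, 0, 0, 0, 0, 0, 0, 0.45, 0, 0, 0, 0, 0, 0, 0.45, 0, 0, 0, 0, 0, 0, 0.45, 0, 0, 0, 0, 0, 0, 0.45]}}

```text
t: 18.45
position: [543.9, -13.7, 204.7]
orientation: [-3.128, -0.243, 0.02]
force: [0.1, 0.7, -1.0]
grip_width: 38.9
```

```bash
python3 - <<'E'
from h import *
T=(*w(RACK,(-2,-102,0))[0][:2],.155)
r=bot.read_camera("wrist");im=cv2.resize(r["img"][100:330,200:520],None,fx=2.5,fy=2.5,interpolation=cv2.INTER_CUBIC)
def L(P,col):
    q=((proj(r,P)-(200,100)+.5)*2.5).astype(int);cv2.polylines(im,[q],True,col,1)
L(w(T,[(50,65,40),(-50,65,40),(-50,-65,40),(50,-65,40)]),(0,255,0))
for x,z in((0,44),(-39.6,51),(-79.2,58)):L(w(RACK,[(x-20,30,z),(x+20,30,z),(x+20,-30,z),(x-20,-30,z)]),(255,255,0))
cv2.imwrite("pics/w24.png",im);bot_s=bot.read_state();print(bot_s["t"])
r=bot.read_camera("side");im=cv2.resize(r["img"][150:250,230:360],None,fx=6,fy=6,interpolation=cv2.INTER_CUBIC)
for y in(30,):
  for x,z in((0,44),(-39.6,51),(-79.2,58)):
    a=np.linspace(0,6.28,40);q=((proj(r,w(RACK,np.c_[x+20*np.cos(a),0*a+y,z+20*np.sin(a)]))-(230,150)+.5)*6).astype(int);cv2.polylines(im,[q],True,(255,255,0),1)
cv2.imwrite("pics/s24.png",im)
E
```

```text
18.5
```

View pics/w24.png

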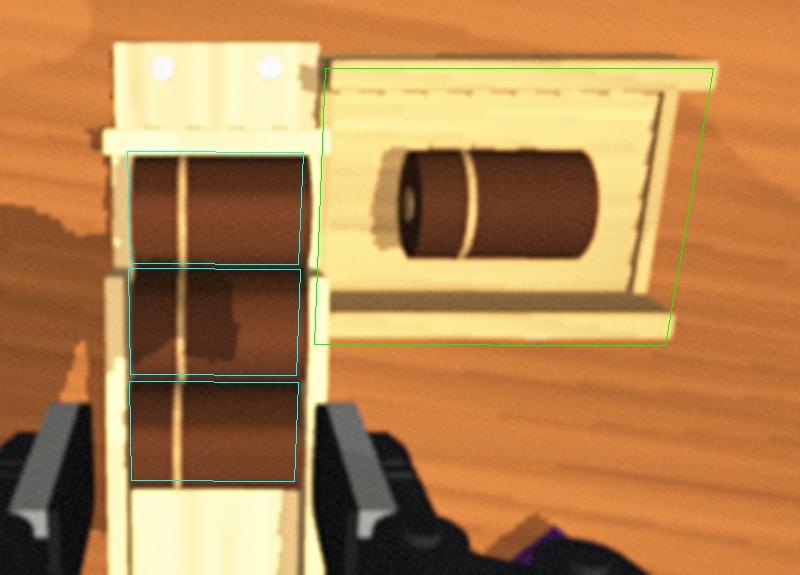

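View pics/s24.png

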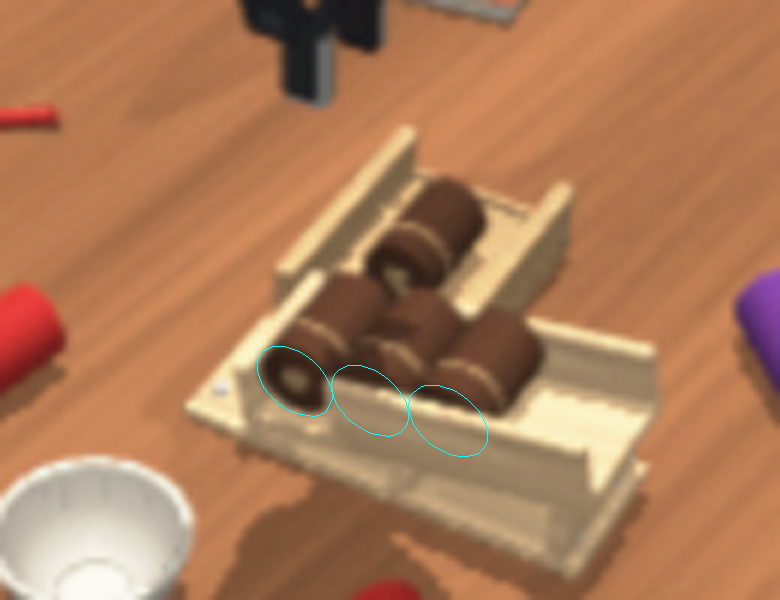

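```bash
python3 -c "
from plant import bot
print(bot.close_job())"
```

```text
the job is handed in; nothing more can be done
None
```

I slid the tray up to the rack's end bay and pushed the end canister sideways into it. The other three canisters then rolled down to the stop, and I handed the job in. The robot's clock read about 18.5 s at my last check.

**Tray:** I pinched its near wall and slid it home. The wrist picture then put its centre about 2 mm off the bay's centre and 101–103 mm from the rack's origin. It was square within about 0.02 rad. It showed no shift after the push.

**End canister:** it went out of the bay with the shut fingers, never lifted. The last pictures show it lying flat inside the tray's lips, near the middle.

**What went wrong on the way:** the next canister jammed slightly skewed between the guides after the push. I squared it with the two half-open fingers, let it roll down behind them, and lifted clear.

**Last checks:** the second canister is at the stop, with the third and fourth touching behind it. The outlines I computed for all three places match the wrist picture, and the side picture agrees for the second at the stop. The gripper is clear of everything, and the bowl was not touched. The mug and jar were out of view, so I did not check them again, but the arm never came down near them. I made no separate speed check; the scene looked the same in pictures 0.65 s apart.

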